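# Reset the locked thickness screw of the vegetable slicer

### The job

Set the vegetable slicer to the thickness marked on its dial: loosen the lever nut, turn the wing-headed screw until its wing points straight at the raised rib of the dial, then tighten the lever nut again until it is properly firm but not over-tightened, so that the setting stays. Turn the screw only while the nut is loose and do not lock it off the mark; leave the dial ring and the kitchen things around the slicer alone, and let go at the end.

Things in the scene. Friction and masses are not known exactly. Their poses are not given: they have to be found in the camera images.
- slicer: The hand vegetable slicer, fixed to the counter: an aluminium base plate 130 x 375 x 20 mm whose origin is on the counter under the common vertical axis of screw, nut and dial; from there the plate runs 70 mm towards its -y and 305 mm towards its +y, where the white slicing bed (top 50 mm high) lies. Round tower 92 mm across, top 40 mm high.
- nut (a joint): Lever nut on the slicer's vertical axis, with one arm (lever_pin); its thread presses the washer down. Angle in rad; counter-clockwise from above is positive and loosens; stops at 1.0. At 0 the arm points 1.85 rad clockwise of the slicer's +x. Starts tight, near -0.2. The collar rises with the screw, so after raising the screw the nut bears at a larger angle: judge it by resistance.
- lever_pin (a point): On the axis of the upright round steel pin, 14 mm across, at the end of the nut's radial arm, 105 mm from the slicer's axis (it moves on that circle); the pin stands free from 64 to 106 mm above the counter, this point 88 mm. The arm is 16 mm wide.
- screw (a joint): Adjuster screw on the same axis, above the nut; head: an upright flat steel wing 68 mm long, 12 mm thick, 122 to 148 mm above the counter, on an 18 mm stem. Angle in rad, counter-clockwise from above positive; the head turns in place, its thread lifts collar and feed plate. Starts near 0; range -0.6 to 1.3. Turns with 0.25 N m and stays where left. Turned up against the tight nut it gets ever stiffer.
- screw_grip (a point): Centre of the wing, on the axis, 135 mm above the counter; x runs along the wing, y through its thickness. At screw = 0 this x points 1.047 rad counter-clockwise of the slicer's +x.
- index (a joint): Dark dial ring round the foot of the tower (120 mm across), stiff, carrying the raised rib. Angle in rad, counter-clockwise positive; the wing points at the rib when screw equals index. It starts 0.5 to 1.1 and is to be left as it is.
- index_rib (a point): Middle of the top of the rib, a steel block 26 mm long, 8 mm wide, lying radially 38 to 64 mm from the axis, top 44 mm above the counter; x points outwards from the axis. One end of the wing is to point in the same direction, seen from above.
- washer: Thin dark steel washer (56 mm) under the nut, 48 to 51 mm above the counter at the start; it does not turn but moves up and down by some mm. Origin as the slicer's.
- collar: Round steel collar (54 mm) of the screw, under the washer, 40 to 46 mm above the counter at the start; rises 5 mm per rad of the screw. The nut presses the washer on it; that clamping force secures the setting. Origin on the axis at counter height; turns with the screw.
- mortar: Grey stone mortar, 136 mm across, 95 mm high, origin under its centre; bystander.
- bowl: White ceramic rice bowl, 116 mm across, 60 mm high, origin under its centre; bystander.
- board: Round tamarind-wood chopping board, 284 mm across, 32 mm thick, origin under its centre; bystander.
- ladle: Stainless steel ladle lying on the board, 315 mm long, origin under its middle; bystander.
- nut_center (a point): Centre of the dark steel hexagon nut, 62 mm, 53 to 67 mm above the counter. A stiff lock nut: pushed squarely at the pin and moving slowly it takes 4 N while loose; once it bears this rises by 1 N per 0.1 rad (10.5 mm of pin travel). Properly tight is 6 to 6.5 N, about 0.2 rad past where it begins to bear; under 4.7 N or over 7.5 N is wrong, 9.5 N does damage. It stays where left.
- wing_end (a point): Middle of the end face of the wing that is to point at the rib, 34 mm from the axis, 135 mm above the counter; turns with the screw, x pointing outwards.

How it is judged:
On the way, in this order (a step that is already met when the one before it is completed fails the run):
1. the nut is loosened: it no longer clamps the screw (contact force between washer and collar below 3 N), for 0.2 s.
2. with the nut loose, the screw's wing is turned to the rib (within 0.12 rad) (angle between the x axis of screw_grip and the x axis of index_rib, either way round below 0.12 rad and contact force between washer and collar below 5 N), for 0.2 s.
At the end, for the whole second after the job is handed in: The wing points at the rib within 0.13 rad, the nut clamps the screw's collar with 8 to 40 N (4.7 to 7.5 N pushed at the lever pin), and screw and nut are at rest (angle between the x axis of screw_grip and the x axis of index_rib, either way round below 0.13 rad and contact force between washer and collar between 8 and 40 N and velocity of joint screw between -0.05 and 0.05 rad/s and velocity of joint nut between -0.05 and 0.05 rad/s); the robot touches nothing.
It fails at once if the nut is over-tightened: it clamps with more than 60 N (9.5 N at the pin) (contact force between washer and collar above 60 N).
It fails at once if the screw is turned while the nut clamps it, or is locked midway: clamped by over 10 N, it is both off its old setting (wing end moved over 5 mm) and off the rib (over 0.2 rad) (contact force between washer and collar above 10 N and distance of wing_end from where it was at the start of the episode above 0.005 m and angle between the x axis of screw_grip and the x axis of index_rib, either way round above 0.2 rad).
It fails at once if the dial rib is moved off its setting (distance of index_rib from where it was at the start of the episode above 0.004 m).
It fails at once if a bystander is moved (distance of any of mortar, bowl, board from where it was at the start of the episode above 0.02 m or distance of ladle from where it was at the start of the episode above 0.03 m).
It also fails if it takes over 64 s, if anything falls off the work surface, if the arm or the gripper's body presses on something with over 40 N, if the wrist force passes 120 N, or if a joint passes its speed limit or range.

### The arm

A 7-joint arm with a two-finger parallel gripper is mounted at the origin on the work surface. World frame = base frame: x ahead of the robot, y to its left, z up, the work surface at z = 0. Lengths are in m, angles in rad, forces in N, time in s.
With the tool pointing down it reaches from about 0.4 to 0.85 m from the base axis. Payload 4.5 kg.
Tool frame: the origin (TCP) lies between the finger pads; the fingertips stand 8 mm ahead of it and the grasp point (between the pads) lies 11 mm behind it; z points along the fingers, y is the direction in which the jaws open and shut (so a half turn about z gives the same grasp; the last joint's range is limited). The gripper opens to 88 mm and grips with 3 to 60 N. Pads are 18 mm wide; open, the fingers measure 123 mm over their backs; the gripper's body (75 mm by 187 mm) begins 45 mm behind the grasp point.
Start: joints at [1.252, 0.689, -0.195, 1.565, 0.157, 0.902, -0.215], TCP at [0.216, -0.587, 0.208] pointing down, gripper open.
Joint ranges: [-3.01, 3.01], [-0.46, 2.08], [-1.47, 1.51], [0.13, 2.56], [-1, 4.14], [0.04, 2.09], [-2.66, 2.66]. Speed limits (rad/s): [2.57, 2.57, 3.14, 3.14, 3.14, 3.14, 3.14].

### API

Orientations are given as a unit quaternion [x, y, z, w].
In Python, from plant import r gives the robot as it stands.
- The arm moves only by the tool carry_out, never from a script. Its argument "commands" is a list that holds one entry, the list of rows, each a list of 7 numbers: the turn, a rotation vector about the tool's x, y, z in rad, then the shift along the tool's x, y, z in cm, then the finger opening in cm, from 0 to 8.81. A call has 1 to 10 rows; each row is the pose to reach, as a shift and turn from the pose commanded when the call began, along the tool's axes at that moment; what a row does not reach only later rows make up. A row lasts 1/12 s, in which the tool goes at most 41.7 mm and 7.16 degrees, less where a joint would pass 70% of its speed; a pose out of reach is approached as far as the arm can. A call with a gripper value outside its range is refused whole. The fingers move at their own pace and stop on an object; "force" is the grip in N (left out, the last holds). Time passes only in rows, so rows that repeat a pose let the fingers close. It gives the time, the measured TCP pose, the force and the opening at its end, in the units of the state.
- r.get_state(): the state, without advancing time (a new reading comes with each control period).
- r.snapshot(name): name is "side" or "top" or "wrist"; returns a dict with "pixels" (384x512x3 uint8, red, green, blue), "mtx" (3x3 intrinsics, pixels), "k1" (the pictures are not rectified: a ray, as slopes to the right and down, at radius r is drawn at 1 + k1 r^2 times it, then the intrinsics apply), "xyz" and "rotation" of the camera in the world. Camera axes: x right, y down, z forward; pixel columns grow to the right and rows downward; lengths in m; the calibration is good to about 2 mm. A picture is of the moment at which its call begins. There is no depth.
- r.finish_job(): hands the job in, once; it reports no verdict.
The state is a dict: "clock": time; "q": joint angles; "qd": joint speeds; "joint_torque": joint torques, N m; "tool_pos": TCP position; "eef_rot": TCP orientation; "contact_force": force on the tool from outside, world axes, zero at the start; "moment": the same for the moment, N m; "opening": opening from 0.0 (shut) to 1.0 (fully open).
Only numpy, scipy, OpenCV 4.12 (cv2) and the standard library are available. Lean on these libraries where they do the work, as an engineer would, in place of code of your own. Each camera call takes 0.05 s, during which the arm holds its last target.

## Working session

There is one attempt and no reset: what is moved stays moved. The work goes in short steps, Python scripts to look and compute and a tool call to move; the robot and the scene stay as the last step left them, time stands still between calls to the robot, and variables do not carry over. Pictures are saved under pics/ and viewed, and the job is handed in when it is done.

Besides the shell and the picture viewer there is one more tool, called after "Call:" by a JSON object that holds its "fn" and its "kwargs". carry_out: Moves the arm, as the interface text tells. Its arguments: {"type":"object","properties":{"commands":{"type":"array"},"force":{"type":"number"}},"required":["commands"]}

```bash
ls; mkdir -p pics; python3 - <<'E'
from plant import r
import cv2
s=r.get_state()
for k,v in s.items(): print(k,v)
for n in ["side","top","wrist"]:
    d=r.snapshot(n); cv2.imwrite(f"pics/{n}0.png",d["pixels"][:,:,::-1]); print(n,d["mtx"],d["k1"],d["xyz"],d["rotation"])
E
```

```text
pics
clock 0.0
q [ 1.2518078   0.68999265 -0.19449861  1.56636625  0.15733576  0.90250566
 -0.21511698]
qd [-0.00018201 -0.00078976  0.00118477  0.00026436 -0.00036875 -0.0006936
 -0.00056013]
joint_torque [ 5.57851126e-04 -5.27555931e+01 -1.26694534e+00 -1.53428131e+01
 -5.27069997e-02  6.42202518e-03  1.47487799e-04]
tool_pos [ 0.21563449 -0.58587197  0.20719839]
eef_rot [ 9.84475333e-01  1.75520478e-01 -2.50089576e-04 -9.04712728e-04]
contact_force [-0.21386059  0.43706384 -0.04186384]
moment [ 0.01291815  0.00233036 -0.00626241]
opening 0.997864141719364
side [[412.31448988   0.         257.87419206]
 [  0.         412.31448988 194.20906065]
 [  0.           0.           1.        ]] -0.10112842061062002 [0.48210782 0.85640834 1.02661244] [-0.03670344  0.93670089 -0.34765927  0.0194251 ]
top [[421.12784377   0.         247.89251375]
 [  0.         421.12784377 187.5534438 ]
 [  0.           0.           1.        ]] -0.023692970690236587 [0.45252194 0.05929024 1.53109589] [ 0.71201002 -0.70120069  0.03263877 -0.01714751]
wrist [[328.19281185   0.         245.0024977 ]
 [  0.         328.19281185 188.19750236]
 [  0.           0.           1.        ]] -0.08738879790234207 [ 0.29397056 -0.55941502  0.38275533] [ 0.8099388  -0.56422504 -0.09252622  0.13072163]
```

View pics/top0.png

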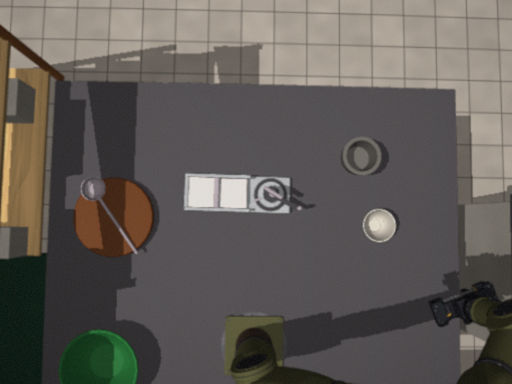

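View pics/side0.png

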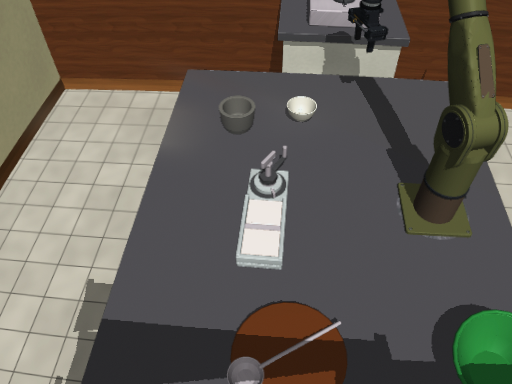

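View pics/wrist0.png

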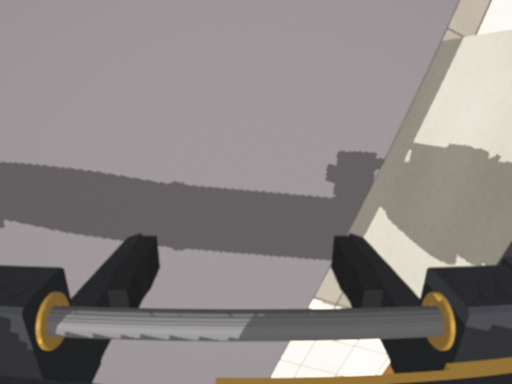

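The top view has the slicer tower at about (271,193), with its bed running left towards +y. The pin is at about (299,207), the mortar at (362,156) and the bowl at (379,225). Next I'll zoom in and build the ray tools.

```bash
cat > h.py <<'E'
from plant import r
import cv2, numpy as np
from scipy.spatial.transform import Rotation as R
def snap(n,name=None):
    d=r.snapshot(n)
    if name: cv2.imwrite(f"pics/{name}.png",d["pixels"][:,:,::-1])
    return d
def dist(d): return np.array([d["k1"],0,0,0,0.])
def ray(d,uv):
    p=cv2.undistortPoints(np.array(uv,float).reshape(-1,1,2),d["mtx"],dist(d)).reshape(-1,2)
    v=np.c_[p,np.ones(len(p))]
    return R.from_quat(d["rotation"]).apply(v)
def plane(d,uv,z):
    v=ray(d,uv); c=np.array(d["xyz"]); return c+v*((z-c[2])/v[:,2])[:,None]
def proj(d,P):
    Rm=R.from_quat(d["rotation"]).inv()
    P=Rm.apply(np.array(P,float).reshape(-1,3)-d["xyz"])
    return cv2.projectPoints(P,np.zeros(3),np.zeros(3),d["mtx"],dist(d))[0].reshape(-1,2)
def crop(d,c,h,s,name):
    x0,y0=int(c[0]-h),int(c[1]-h*.75)
    im=d["pixels"][max(y0,0):y0+int(1.5*h),max(x0,0):x0+2*h,::-1]
    cv2.imwrite(f"pics/{name}.png",cv2.resize(im,None,fx=s,fy=s,interpolation=cv2.INTER_CUBIC)); print(name,"origin",max(x0,0),max(y0,0),"scale",s)
E
python3 - <<'E'
from h import *
t=snap("top");s=snap("side")
crop(t,(260,195),80,5,"tz"); crop(s,(270,195),60,6,"sz")
print(plane(t,[(271,193)],.04),plane(s,[(268,186)],.04))
E
```

```text
tz origin 180 135 scale 5
sz origin 210 150 scale 6
[[ 0.53989934 -0.05500223  0.04      ]] [[ 0.5331559 -0.027094   0.04     ]]
```

View pics/tz.png

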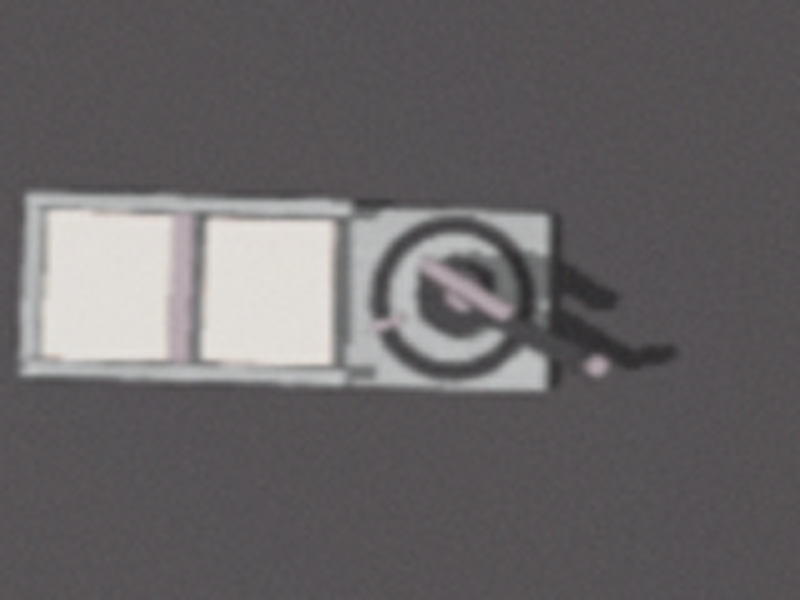

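View pics/sz.png

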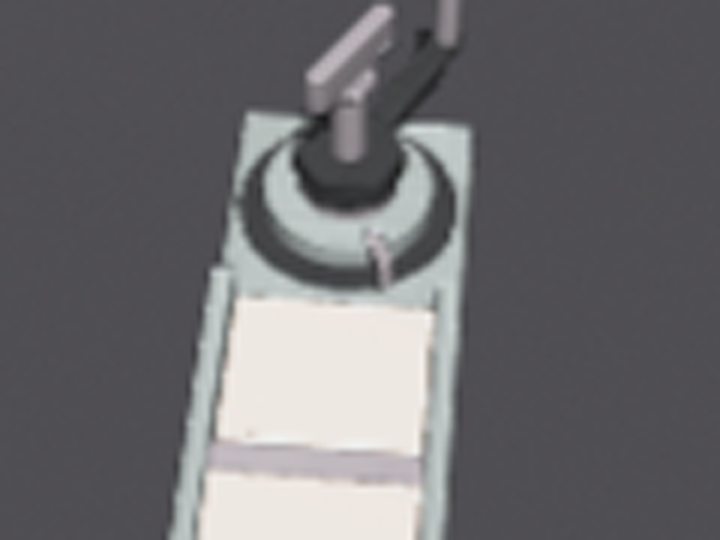

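The zoomed top view shows the ring centre at zoom pixel (451,297) and the wing from (421,262) to (512,317). The rib runs from (377,326) to (408,317) and the pin top is at (597,366). I'll measure these with masks.

```bash
cat > meas.py <<'E'
from h import *
def z2p(P,o=(180,135),s=5): return [( (x+.5)/s-.5+o[0],(y+.5)/s-.5+o[1]) for x,y in P]
E
python3 - <<'E'
from meas import *
t=snap("top");s=snap("side")
im=t["pixels"].astype(int)
# pink steel mask
rr,g,b=im[...,0],im[...,1],im[...,2]
m=((rr-g>12)&(rr>110)).astype(np.uint8)
m[:,:250]=0;m[:,315:]=0;m[:160]=0;m[230:]=0
n,l,st,c=cv2.connectedComponentsWithStats(m)
for i in range(1,n): print(i,st[i],c[i])
Pt=z2p([(451,297)]); print("axis ring",plane(t,Pt,.02),plane(t,Pt,.03))
w=plane(t,z2p([(421,262),(512,317)]),.148); print("wing",w,w.mean(0),np.linalg.norm(w[1]-w[0]),np.arctan2(*(w[0]-w[1])[[1,0]]))
p=plane(t,z2p([(597,366)]),.106);print("pin",p)
rb=plane(t,z2p([(375,327),(408,317)]),.044);print("rib",rb)
e=plane(t,z2p([(548,213),(547,388)]),.02);print("edge",e,e.mean(0),np.linalg.norm(e[1]-e[0]))
e2=plane(t,z2p([(27,192),(20,377)]),.035);print("far",e2,e2.mean(0))
# side
o=(210,150)
q=lambda P:z2p(P,o,6)
print("side ring",plane(s,q([(349,203)]),.02))
w=plane(s,q([(314,76),(387,10)]),.148);print("wing side",w,w.mean(0))
rb=plane(s,q([(370,232),(385,262)]),.044);print("rib side",rb)
E
```

```text
1 [266 188   2   2   3] [266.33333333 188.33333333]
2 [270 191   2   2   2] [270.5 191.5]
3 [272 192   3   3   5] [273.  193.2]
4 [276 193   1   1   1] [276. 193.]
5 [276 195   5   3   7] [278.14285714 195.85714286]
6 [299 208   1   1   1] [299. 208.]
axis ring [[ 0.53739909 -0.05224897  0.02      ]] [[ 0.53683739 -0.05151084  0.03      ]]
wing [[ 0.55300448 -0.02274321  0.148     ]
 [ 0.51764707 -0.08319065  0.148     ]] [ 0.53532577 -0.05296693  0.148     ] 0.07002884727730824 1.0415327383678752
pin [[ 0.48724536 -0.14562067  0.106     ]]
rib [[ 0.51396722  0.00309503  0.044     ]
 [ 0.52140378 -0.02016827  0.044     ]]
edge [[ 0.59928199 -0.12178817  0.02      ]
 [ 0.47301529 -0.1220377   0.02      ]] [ 0.53614864 -0.12191294  0.02      ] 0.1262669429734934
far [[0.60666648 0.25199442 0.035     ]
 [0.47503444 0.25366191 0.035     ]] [0.54085046 0.25282816 0.035     ]
side ring [[ 0.53576981 -0.05635725  0.02      ]]
wing side [[ 0.55222413 -0.02505698  0.148     ]
 [ 0.51834204 -0.07581701  0.148     ]] [ 0.53528309 -0.05043699  0.148     ]
rib side [[ 0.52199008 -0.01466148  0.044     ]
 [ 0.51284716  0.00578676  0.044     ]]
```

```bash
cat >> h.py <<'E'
def pose():
    s=r.get_state(); Rm=R.from_quat(s["eef_rot"]); x=Rm.as_matrix()[:,0]
    return np.array(s["tool_pos"]),Rm,np.arctan2(x[1],x[0]),s
def plan(x,y,z,psi):
    "row from measured pose to target pose, tool down at yaw psi"
    p,Rm,a,s=pose()
    T=np.array([[np.cos(psi),np.sin(psi),0],[np.sin(psi),-np.cos(psi),0],[0,0,-1]])
    rv=(Rm.inv()*R.from_matrix(T)).as_rotvec(); d=Rm.inv().apply(np.array([x,y,z])-p)*100
    print("t",round(s["clock"],2),"pos",p.round(4),"yaw",round(a,3),"F",np.round(s["contact_force"],2),"open",round(s["opening"],3)); print("row",np.r_[rv,d].round(3))
AX=np.array([.536,-.052]); YAW=-.012
def pin(a,rad=.105): return AX+rad*np.array([np.cos(a),np.sin(a)])
E
python3 - <<'E'
from h import *
plan(*pin(-2.053),.2,1.09)
t=snap("top"); print(plane(t,[(362,156)],.095),plane(t,[(379,225)],.06))
E
```

```text
t 0.35 pos [ 0.2159 -0.5864  0.2079] yaw 0.353 F [-0.18 -1.21 -0.69] open 0.996
row [ -0.     -0.     -0.737  40.716 -32.038   0.798]
[[ 0.67004445 -0.3653377   0.095     ]] [[ 0.43206474 -0.43491005  0.06      ]]
```

Call:
{"fn": "carry_out", "kwargs": {"commands": [[[0,0,-0.05,2,-1.5,0,8.8],[0,0,-0.1,5,-4,0,8.8],[0,0,-0.2,8.5,-6.7,0,8.8],[0,0,-0.3,11.5,-9,0,6],[0,0,-0.4,14.5,-11.4,0,5],[0,0,-0.5,17.5,-13.8,0,4],[0,0,-0.6,20.5,-16.1,0,3],[0,0,-0.7,23.5,-18.5,0,3],[0,0,-0.74,26.5,-20.9,0,3],[0,0,-0.74,29,-22.8,0,3]]]}}

```text
clock: 1.23
tool_pos: [0.4107, -0.2696, 0.2083]
eef_rot: [0.853, 0.521, 0.001, -0.0]
contact_force: [1.0, 0.2, 0.1]
opening: 0.495
```

```bash
python3 - <<'E'
from h import *
plan(*pin(-2.053),.2,1.09)
plan(*pin(-2.053,.125),.2,1.09)
E
```

```text
t 1.23 pos [ 0.4107 -0.2696  0.2083] yaw 1.097 F [1.03 0.17 0.07] open 0.495
row [ 1.0000e-03 -1.0000e-03  7.0000e-03  1.4581e+01  1.1320e+00  8.4700e-01]
t 1.23 pos [ 0.4107 -0.2696  0.2083] yaw 1.097 F [1.03 0.17 0.07] open 0.495
row [ 1.0000e-03 -1.0000e-03  7.0000e-03  1.2581e+01  1.1160e+00  8.4500e-01]
```

Call:
{"fn": "carry_out", "kwargs": {"commands": [[[0,0,0,3,0.2,0.2,3],[0,0,0,6,0.5,0.4,3],[0,0,0,9,0.8,0.6,3],[0,0,0,11.5,1,0.8,2.6],[0,0,0,13.5,1.1,0.8,2.6],[0,0,0,14.6,1.1,0.8,2.6],[0,0,0,14.6,1.1,0.8,2.6]]]}}

```text
clock: 1.82
tool_pos: [0.4877, -0.1451, 0.2002]
eef_rot: [0.853, 0.522, 0.001, -0.0]
contact_force: [-0.0, -0.8, -0.1]
opening: 0.296
```

```bash
python3 - <<'E'
from h import *
plan(*pin(-2.053),.2,1.09)
w=snap("wrist","w1"); print(w["xyz"],proj(w,[[.536,-.052,.148],[.4872,-.1456,.106],[.5175,-.0065,.044]]))
t=snap("top");crop(t,(270,195),60,6,"t1")
E
```

```text
t 1.82 pos [ 0.4877 -0.1451  0.2002] yaw 1.097 F [-0.02 -0.81 -0.06] open 0.296
row [ 0.001 -0.002  0.007 -0.014 -0.037  0.025]
[ 0.52571006 -0.07348674  0.37587098] [[243.6723253   42.8146552 ]
 [243.00118331 179.8445086 ]
 [203.98843336  19.13684778]]
t1 origin 210 150 scale 6
```

View pics/w1.png

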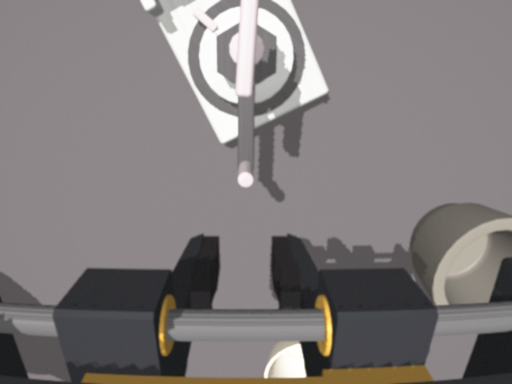

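The wrist view shows the pin top at (246,179), the wing from about (249,0) to (245,92), the rib around (204,19) and the ring centred near (247,56). I'll zoom in and measure here.

```bash
python3 - <<'E'
from h import *
w=snap("wrist"); im=w["pixels"][:150,140:340,::-1]
cv2.imwrite("pics/w1z.png",cv2.resize(im,None,fx=4,fy=4,interpolation=cv2.INTER_CUBIC))
E
```

```text
(no output)
```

View pics/w1z.png

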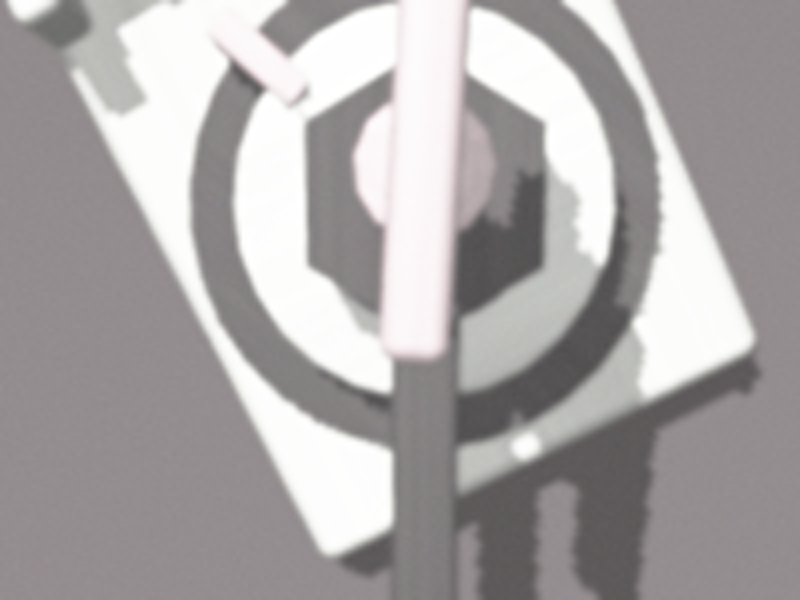

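```bash
python3 - <<'E'
from h import *
w=snap("wrist"); q=lambda P:[((x+.5)/4-.5+140,(y+.5)/4-.5) for x,y in P]
a=plane(w,q([(424.5,201)]),.04); b=plane(w,q([(425.5,193)]),.067); print("axis",a,b)
p=plane(w,[(246,179)],.106);print("pin",p)
ri,ro=plane(w,q([(296,92),(222,25)]),.044);print("rib",ri,ro,np.linalg.norm(ri-ro),np.arctan2(*(ro-ri)[[1,0]]))
A=(a+b)[0]/2
m=(ri+ro)/2-A; print("rib mid ang",np.arctan2(m[1],m[0]),np.hypot(m[0],m[1]))
x,y=plane(w,q([(415,350),(432,0)]),.148);print("wing",x,y,np.arctan2(*(y-x)[[1,0]]))
d=p[0]-A;print("pin r",np.hypot(*d[:2]),np.arctan2(d[1],d[0]))
e,f=plane(w,q([(330,555),(752,345)]),.02);print("edge",e,f,np.hypot(*(e-f)[:2]),np.arctan2(*(f-e)[[1,0]]))
E
```

```text
axis [[ 0.53750695 -0.05364186  0.04      ]] [[ 0.53740578 -0.05419185  0.067     ]]
pin [[ 0.48723789 -0.1506652   0.106     ]]
rib [ 0.52206439 -0.01853347  0.044     ] [0.51400292 0.00235269 0.044     ] 0.022387915802377808 1.9391514059770816
rib mid ang 1.9716770450204963 0.049772549441435186
wing [ 0.5209631  -0.08158552  0.148     ] [ 0.54825435 -0.0350117   0.148     ] 1.0407506943857998
pin r 0.1090052210177443 -2.0495777041394345
edge [ 0.47364419 -0.12093189  0.02      ] [ 0.59826977 -0.12281741  0.02      ] 0.1246398442002432 -0.01512830662795379
```

```bash
sed -i 's/^AX=.*/AX=np.array([.5368,-.0528]); YAW=-.012/' h.py; python3 - <<'E'
from h import *
plan(*pin(-2.05),.08,1.09)
E
```

```text
t 2.02 pos [ 0.4852 -0.1497  0.1999] yaw 1.09 F [ 0.45  0.52 -0.19] open 0.294
row [-0.0000e+00  2.0000e-03  0.0000e+00  4.9700e-01  1.1000e-01  1.1993e+01]
```

```bash
python3 - <<'E'
from h import *
w=snap("wrist","w2"); im=w["pixels"][:210,140:340,::-1]
g=cv2.cvtColor(w["pixels"],cv2.COLOR_RGB2GRAY)[165:200,225:270]
m=(g>200).astype(np.uint8);n,l,st,c=cv2.connectedComponentsWithStats(m);print(st[1:],c[1:]+[225,165])
print(w["xyz"]); plan(*pin(-2.05),.08,1.09)
i=1+np.argmax(st[1:,4]); print(plane(w,[c[i]+[225,165]],.106))
cv2.imwrite("pics/w2z.png",cv2.resize(im,None,fx=3,fy=3,interpolation=cv2.INTER_CUBIC))
E
```

```text
[[ 13   0  16  16 198]] [[245.03030303 172.36363636]]
[ 0.52419971 -0.07797302  0.37528794]
t 2.07 pos [ 0.4853 -0.1497  0.1999] yaw 1.09 F [-0.44 -0.93  0.21] open 0.299
row [-0.0000e+00  1.0000e-03 -0.0000e+00  4.8900e-01  1.0800e-01  1.1994e+01]
[[ 0.48915112 -0.14528622  0.106     ]]
```

View pics/w2z.png

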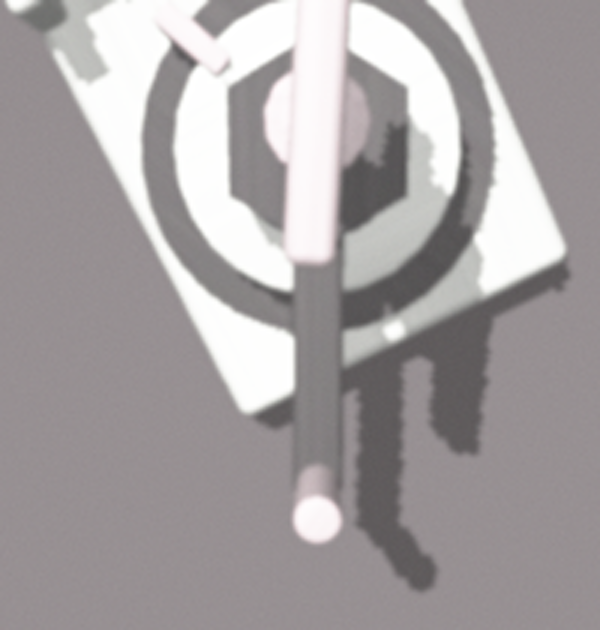

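The pin top is at wrist (245,172), which gives (0.489,-0.145). That is 0.104 m from the axis at -2.05 rad, so it matches. Descending over it with the jaws astride.

Call:
{"fn": "carry_out", "kwargs": {"commands": [[[0,0,0,0.5,0.1,1,2.6],[0,0,0,0.5,0.1,3,2.6],[0,0,0,0.5,0.1,5.5,2.6],[0,0,0,0.5,0.1,8,2.6],[0,0,0,0.5,0.1,10,2.6],[0,0,0,0.5,0.1,11.5,2.6],[0,0,0,0.5,0.1,12,2.6],[0,0,0,0.5,0.1,12,2.6],[0,0,0,0.5,0.1,12,2.6]]]}}

```text
clock: 2.82
tool_pos: [0.4895, -0.144, 0.0801]
eef_rot: [0.855, 0.519, 0.0, 0.0]
contact_force: [-0.1, 0.7, 0.4]
opening: 0.292
```

```bash
python3 - <<'E'
from h import *
snap("wrist","w3"); s=snap("side"); crop(s,(275,165),50,7,"s3")
for a in np.arange(-2.048,-.8,.1): 
    pass
plan(*pin(-2.05),.08,1.09)
E
```

```text
s3 origin 225 127 scale 7
t 2.92 pos [ 0.4901 -0.144   0.0808] yaw 1.092 F [-0.11  0.09 -0.01] open 0.294
row [ 0.002 -0.001  0.002 -0.253 -0.066  0.083]
```

View pics/w3.png

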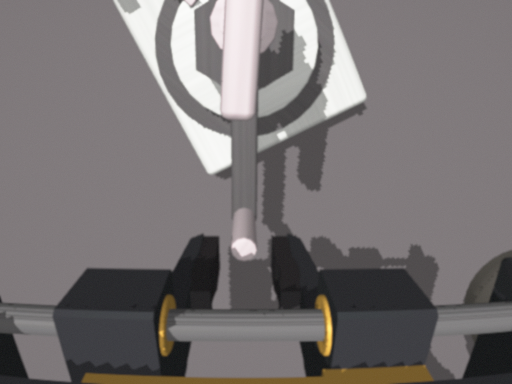

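View pics/s3.png

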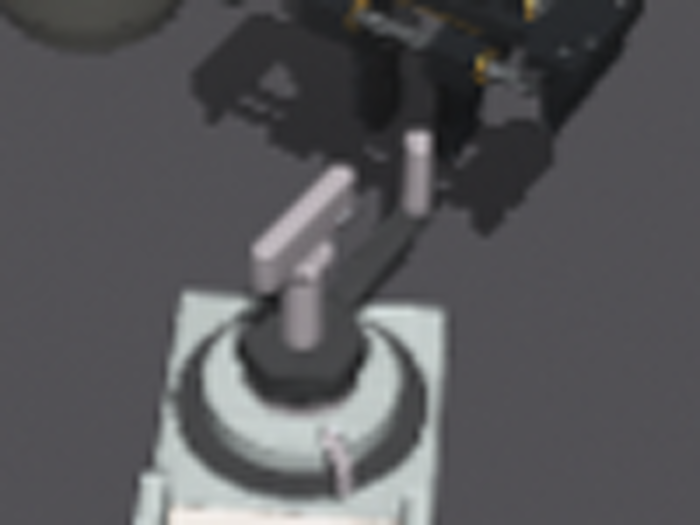

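```bash
python3 - <<'E'
from h import *
w=snap("wrist"); p,Rm,a,s=pose()
X=Rm.as_matrix()[:,0];Y=Rm.as_matrix()[:,1]
for d in (-.009,0,.009): print(d,proj(w,[np.r_[p[:2],.106]+d*X]))
print(plane(w,[(244,247)],.106)[0]-p)
for a in np.arange(-2.05,-.8,.12): 
    P=pin(a); print(round(a,2),Rm.inv().apply(np.r_[P,.08]-np.r_[pin(-2.05),.08]).round(4)*100, round(-(a+2.05),2))
E
```

```text
-0.009 [[242.46870827 261.22475275]]
0 [[242.43120995 245.97501893]]
0.009 [[242.39336724 230.13096972]]
[ 0.00044239 -0.00089877  0.02507035]
-2.05 [0. 0. 0.] -0.0
-1.93 [0.07 1.26 0.  ] -0.12
-1.81 [0.3  2.5  0.01] -0.24
-1.69 [0.67 3.7  0.01] -0.36
-1.57 [1.18 4.85 0.01] -0.48
-1.45 [1.83 5.93 0.01] -0.6
-1.33 [2.6  6.93 0.01] -0.72
-1.21 [3.48 7.82 0.02] -0.84
-1.09 [4.47 8.61 0.02] -0.96
-0.97 [5.54 9.27 0.02] -1.08
-0.85 [6.69 9.79 0.02] -1.2
```

Call:
{"fn": "carry_out", "kwargs": {"commands": [[[0,0,-0.03,0,0.3,0,2.6],[0,0,-0.06,0,0.63,0,2.6],[0,0,-0.09,0.05,0.95,0,2.6],[0,0,-0.12,0.07,1.26,0,2.6],[0,0,-0.16,0.13,1.67,0,2.6],[0,0,-0.2,0.21,2.09,0,2.6],[0,0,-0.24,0.3,2.5,0,2.6],[0,0,-0.28,0.41,2.9,0,2.6],[0,0,-0.32,0.53,3.3,0,2.6],[0,0,-0.36,0.67,3.7,0,2.6]]]}}

```text
clock: 3.8
tool_pos: [0.5258, -0.1552, 0.0801]
eef_rot: [0.746, 0.665, 0.0, 0.0]
contact_force: [0.3, -0.7, -1.6]
opening: 0.297
```

```bash
cat > st.py <<'E'
from h import *
p,Rm,a,s=pose(); v=p[:2]-AX
print("t",round(s["clock"],2),"pos",p.round(4),"yaw",round(a,3),"ang",round(np.arctan2(v[1],v[0]),3),"rad",round(np.hypot(*v),4),"Ftool",Rm.inv().apply(s["contact_force"]).round(2))
E
python3 st.py
```

```text
t 3.8 pos [ 0.5258 -0.1552  0.0801] yaw 1.456 ang -1.677 rad 0.103 Ftool [-0.68  0.35  1.63]
```

```bash
python3 - <<'E'
from h import *
w=snap("wrist","w4")
for i in range(4):
    s=snap("top") if i==3 else snap("wrist"); x=r.get_state(); print(np.round(x["contact_force"],2), np.round(x["moment"],3))
crop(s,(275,195),50,7,"t4")
E
python3 st.py
```

```text
[-0.37  0.45 -0.56] [-0.018 -0.046 -0.027]
[-0.58  1.14 -0.27] [-0.039 -0.076 -0.026]
[ 0.09 -1.17 -0.8 ] [-0.018 -0.051  0.002]
[0.34 0.18 0.47] [-0.03  -0.041 -0.016]
t4 origin 225 157 scale 7
t 4.05 pos [ 0.5251 -0.1549  0.08  ] yaw 1.452 ang -1.685 rad 0.1028 Ftool [ 0.22  0.31 -0.47]
```

View pics/w4.png

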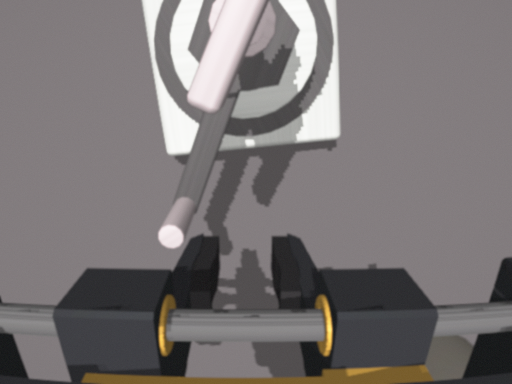

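```bash
python3 - <<'E'
from h import *
w=snap("wrist"); p,Rm,a,s=pose()
q=plane(w,[(171,238)],.106)[0]; v=q[:2]-AX; print(q,np.hypot(*v),np.arctan2(v[1],v[0]), "in tool",Rm.inv().apply(q-p))
M=Rm.as_matrix()
for z in (.008,-.011,-.03): 
  for x in (-.009,.009): print(z,x,proj(w,[p+M@[x,.013,z],p+M@[x,-.013,z]]).round(0).tolist())
im=w["pixels"][220:330,150:350,::-1].astype(float); im=np.clip(im*2.5,0,255).astype(np.uint8)
cv2.imwrite("pics/w5.png",cv2.resize(im,None,fx=4,fy=4,interpolation=cv2.INTER_CUBIC))
E
```

```text
[ 0.48917684 -0.1461586   0.106     ] 0.1048035996984167 -2.042499221901293 in tool [ 0.00446215 -0.03668053 -0.02598797]
0.008 -0.009 [[264.0, 233.0], [222.0, 233.0]]
0.008 0.009 [[265.0, 205.0], [222.0, 205.0]]
-0.011 -0.009 [[266.0, 247.0], [220.0, 247.0]]
-0.011 0.009 [[267.0, 218.0], [219.0, 218.0]]
-0.03 -0.009 [[269.0, 265.0], [218.0, 265.0]]
-0.03 0.009 [[269.0, 234.0], [217.0, 234.0]]
```

View pics/w5.png

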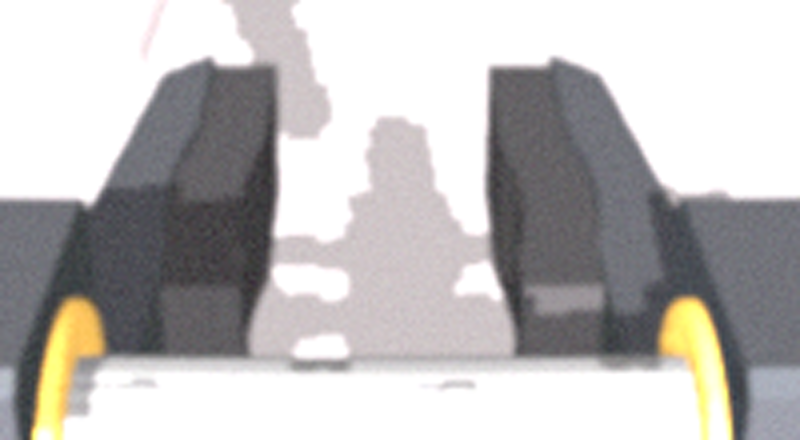

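View pics/t4.png

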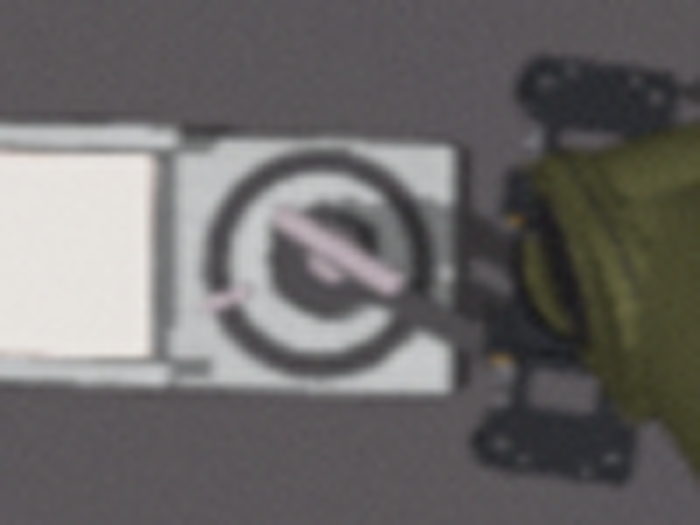

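The pin did not move (still -2.04 rad): the fingers passed over or beside it. In this view the fingertip front edges are at row 236, where I had projected 205. I'll check the real tip position in the side view.

```bash
python3 - <<'E'
from h import *
s=snap("side"); p,Rm,a,st=pose(); M=Rm.as_matrix()
im=s["pixels"][100:190,230:350,::-1].astype(float); im=np.clip(im*1.8,0,255).astype(np.uint8)
im=cv2.resize(im,None,fx=6,fy=6,interpolation=cv2.INTER_CUBIC)
for z,c in ((.008,(0,0,255)),(-.034,(0,255,0))):
  for y in (.013,-.013):
    u=proj(s,[p+M@[0,y,z]])[0]; print(z,y,u); cv2.circle(im,tuple(int(v) for v in ((u-[230,100])*6)),4,c,1)
cv2.imwrite("pics/s5.png",im)
E
```

```text
0.008 0.013 [269.1880908  151.01548186]
0.008 -0.013 [276.81218749 152.02068289]
-0.034 0.013 [269.30349727 141.68453847]
-0.034 -0.013 [277.10362799 142.68836339]
```

View pics/s5.png

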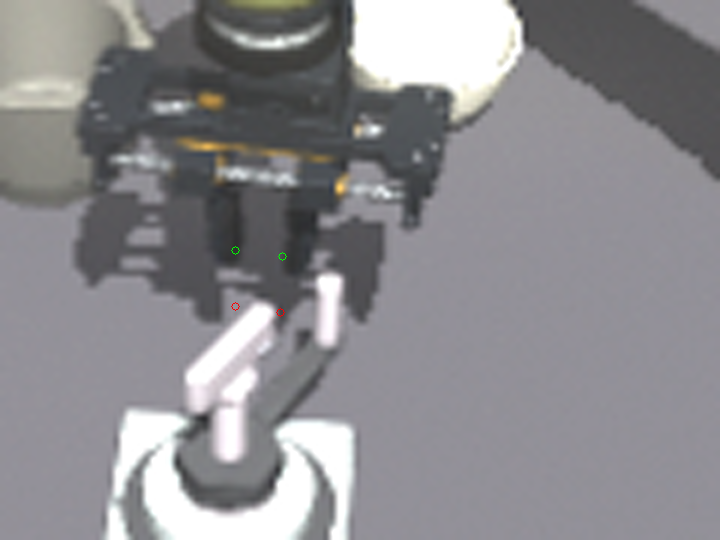

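```bash
python3 - <<'E'
from h import *
s=snap("side");w=snap("wrist"); p,Rm,a,st=pose()
def tri(a,ra,b,rb):
    A=np.c_[ra,-rb]; t=np.linalg.lstsq(A,b-a,rcond=None)[0]; P=a+ra*t[0];Q=b+rb*t[1]; return (P+Q)/2,np.linalg.norm(P-Q)
for u,v in (((218.7,236.),(287,270)),((272.5,236.),(243,265))):
    vs=((v[0]+.5)/6-.5+230,(v[1]+.5)/6-.5+100)
    P,e=tri(np.array(w["xyz"]),ray(w,[u])[0],np.array(s["xyz"]),ray(s,[vs])[0]); print(P,e,Rm.inv().apply(P-p))
q=plane(w,[(171,238)],.106)[0]; print("pin",q)
# check pin by tri
vs=((329+.5)/6-.5+230,(279+.5)/6-.5+100); print(tri(np.array(w["xyz"]),ray(w,[(171,238)])[0],np.array(s["xyz"]),ray(s,[vs])[0]))
E
```

```text
[ 0.51248672 -0.14574483  0.11166133] 0.0038139704631339347 [ 0.0075447  -0.01368163 -0.03160668]
[ 0.53755627 -0.14734781  0.11321932] 0.0054454922996228766 [ 0.00890345  0.01140205 -0.03316944]
pin [ 0.48914291 -0.14611841  0.106     ]
(array([ 0.48833561, -0.14665743,  0.10600219]), np.float64(0.0017308396490384227))
```

Both cameras agree: the fingertips are about 32 mm behind the reported TCP, at z≈0.112, so they passed just above the pin. The stated geometry has them 8 mm ahead of it. I'll treat this as a measured 40 mm offset, go back above the pin and descend further with checks.

```bash
python3 - <<'E'
from h import *
plan(*pin(-2.045),.1,1.095)
E
```

```text
t 4.25 pos [ 0.5252 -0.1549  0.0801] yaw 1.453 F [ 0.43 -1.05  0.41] open 0.294
row [-0.     0.     0.358  0.43  -3.709 -1.994]
```

Call:
{"fn": "carry_out", "kwargs": {"commands": [[[0,0,0,0,0,-1,2.8],[0,0,0.05,0,-0.5,-2,2.8],[0,0,0.15,0.1,-1.5,-2,2.8],[0,0,0.25,0.25,-2.5,-2,2.8],[0,0,0.36,0.43,-3.7,-2,2.8],[0,0,0.36,0.43,-3.7,-2,2.8],[0,0,0.36,0.43,-3.7,-2,2.8],[0,0,0.36,0.43,-3.7,-2,2.8]]]}}

```text
clock: 4.92
tool_pos: [0.4903, -0.1464, 0.1005]
eef_rot: [0.854, 0.521, 0.001, 0.001]
contact_force: [-0.6, -0.1, -0.3]
opening: 0.314
```

```bash
python3 - <<'E'
from h import *
plan(*pin(-2.045),.04,1.095)
w=snap("wrist","w6");
g=cv2.cvtColor(w["pixels"],cv2.COLOR_RGB2GRAY)[200:265,222:270]
m=(g>200).astype(np.uint8);n,l,st,c=cv2.connectedComponentsWithStats(m);print(st[1:],c[1:]+[222,200])
i=1+np.argmax(st[1:,4]); p,Rm,a,_=pose(); q=plane(w,[c[i]+[222,200]],.106)[0];print(q,Rm.inv().apply(q-p))
E
```

```text
t 4.92 pos [ 0.4903 -0.1464  0.1005] yaw 1.096 F [-0.59 -0.06 -0.26] open 0.314
row [ 2.000e-03 -1.000e-03  1.000e-03 -5.500e-02 -1.470e-01  6.047e+00]
[[  8  19  22  20 332]] [[240.31325301 228.22891566]]
[ 0.48952038 -0.14509414  0.106     ] [ 0.00075953 -0.00131321 -0.00566956]
```

View pics/w6.png

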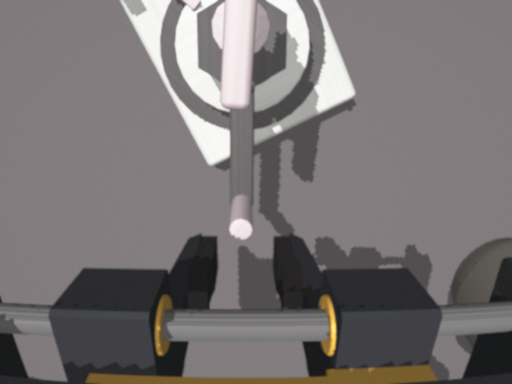

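Call:
{"fn": "carry_out", "kwargs": {"commands": [[[0,0,0,0,-0.1,1,2.8],[0,0,0,0,-0.1,2,2.8],[0,0,0,0,-0.1,3,2.8],[0,0,0,0,-0.1,4,2.8],[0,0,0,0,-0.1,4.7,2.8],[0,0,0,0,-0.1,5.3,2.8],[0,0,0,0,-0.1,5.8,2.8],[0,0,0,0,-0.1,5.8,2.8],[0,0,0,0,-0.1,5.8,2.8]]]}}

```text
clock: 5.72
tool_pos: [0.4882, -0.1457, 0.0418]
eef_rot: [0.854, 0.52, -0.0, -0.0]
contact_force: [-0.4, -0.0, 0.9]
opening: 0.321
```

```bash
python3 st.py; python3 - <<'E'
from h import *
snap("wrist","w7"); s=snap("side"); crop(s,(280,160),40,8,"s7")
E
python3 st.py
```

```text
t 5.72 pos [ 0.4882 -0.1457  0.0418] yaw 1.093 ang -2.053 rad 0.1049 Ftool [-0.22 -0.38 -0.92]
s7 origin 240 130 scale 8
t 5.82 pos [ 0.4885 -0.1459  0.0423] yaw 1.093 ang -2.049 rad 0.1048 Ftool [0.33 0.61 0.19]
```

View pics/w7.png

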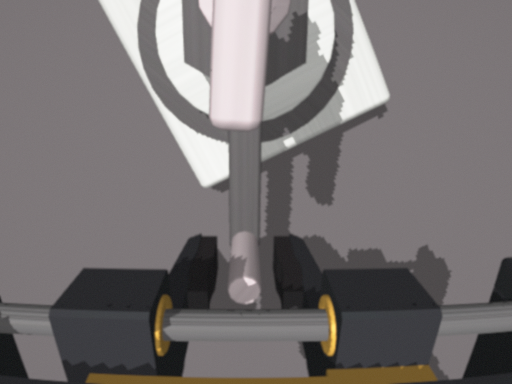

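View pics/s7.png

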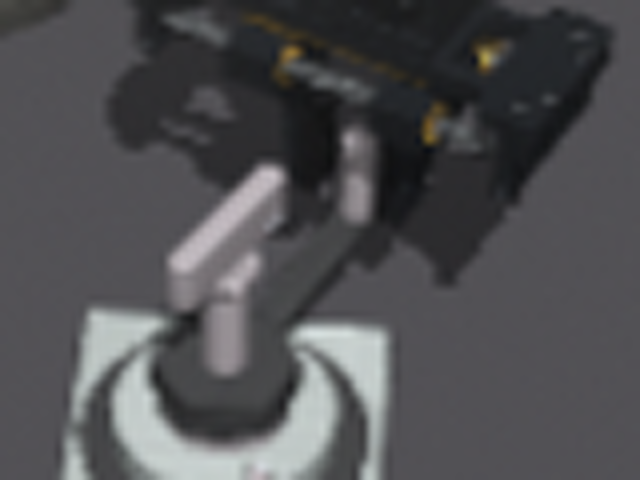

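The pin now stands between the fingers with no contact. Pushing counter-clockwise.

Call:
{"fn": "carry_out", "kwargs": {"commands": [[[0,0,-0.03,0,0.3,0,2.8],[0,0,-0.06,0,0.63,0,2.8],[0,0,-0.09,0.05,0.95,0,2.8],[0,0,-0.12,0.07,1.26,0,2.8],[0,0,-0.15,0.12,1.57,0,2.8],[0,0,-0.18,0.17,1.88,0,2.8],[0,0,-0.21,0.23,2.19,0,2.8],[0,0,-0.24,0.3,2.5,0,2.8]]]}}

```text
clock: 6.48
tool_pos: [0.5118, -0.1548, 0.042]
eef_rot: [0.785, 0.619, -0.0, -0.0]
contact_force: [-3.9, 1.9, 3.3]
opening: 0.319
```

```bash
python3 st.py; python3 - <<'E'
from h import *
snap("wrist","w8")
E
python3 st.py
```

```text
t 6.48 pos [ 0.5118 -0.1548  0.042 ] yaw 1.336 ang -1.811 rad 0.105 Ftool [ 0.98 -4.2  -3.29]
t 6.53 pos [ 0.5128 -0.1551  0.042 ] yaw 1.337 ang -1.801 rad 0.1051 Ftool [-0.1  -3.22 -2.21]
```

View pics/w8.png

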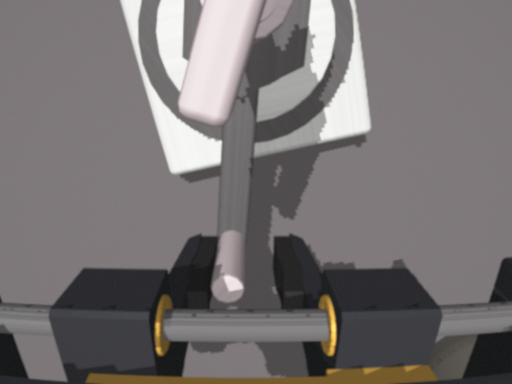

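Call:
{"fn": "carry_out", "kwargs": {"commands": [[[0,0,-0.05,0.01,0.52,0,2.8],[0,0,-0.1,0.05,1.05,0,2.8],[0,0,-0.15,0.12,1.57,0,2.8],[0,0,-0.2,0.21,2.09,0,2.8],[0,0,-0.25,0.33,2.6,0,2.8],[0,0,-0.3,0.47,3.1,0,2.8],[0,0,-0.35,0.64,3.6,0,2.8],[0,0,-0.4,0.83,4.09,0,2.8],[0,0,-0.45,1.05,4.57,0,2.8]]]}}

```text
clock: 7.28
tool_pos: [0.5585, -0.1556, 0.0418]
eef_rot: [0.628, 0.779, -0.0, -0.0]
contact_force: [-4.1, 1.1, 2.9]
opening: 0.316
```

Call:
{"fn": "carry_out", "kwargs": {"commands": [[[0,0,-0.05,0.01,0.52,0,2.8],[0,0,-0.1,0.05,1.05,0,2.8],[0,0,-0.15,0.12,1.57,0,2.8],[0,0,-0.2,0.21,2.09,0,2.8],[0,0,-0.25,0.33,2.6,0,2.8],[0,0,-0.3,0.47,3.1,0,2.8],[0,0,-0.35,0.64,3.6,0,2.8],[0,0,-0.4,0.83,4.09,0,2.8],[0,0,-0.4,0.83,4.09,0,2.8]]]}}

```text
clock: 8.03
tool_pos: [0.5978, -0.139, 0.0417]
eef_rot: [0.461, 0.887, 0.0, 0.0]
contact_force: [-1.5, -0.3, -0.2]
opening: 0.318
```

```bash
python3 st.py; python3 - <<'E'
from h import *
snap("wrist","w9")
E
python3 st.py
```

```text
t 8.03 pos [ 0.5978 -0.139   0.0417] yaw 2.184 ang -0.955 rad 0.1056 Ftool [ 0.6  -1.38  0.16]
t 8.08 pos [ 0.5978 -0.1391  0.0417] yaw 2.181 ang -0.955 rad 0.1057 Ftool [ 0.3  -0.47  0.78]
```

View pics/w9.png

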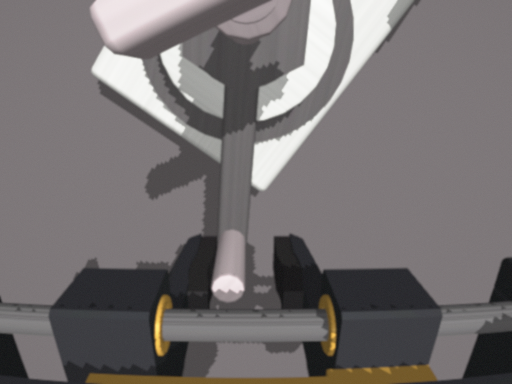

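The nut is at about +0.84 rad and loose. Backing off, lifting, then moving over the wing.

Call:
{"fn": "carry_out", "kwargs": {"commands": [[[0,0,0,0,-0.6,0,2.8],[0,0,0,0,-0.6,0,2.8],[0,0,0,0,-0.6,-2.5,2.8],[0,0,0,0,-0.6,-5.5,3.5],[0,0,0,0,-0.6,-9,5],[0,0,0,0,-0.6,-12,5],[0,0,0.1,0,-0.6,-12,5],[0,0,0.2,0,-0.6,-12,5]]]}}

```text
clock: 8.75
tool_pos: [0.5942, -0.1424, 0.1647]
eef_rot: [0.55, 0.835, 0.002, 0.003]
contact_force: [-0.2, -0.4, -0.3]
opening: 0.569
```

```bash
python3 - <<'E'
from h import *
plan(*AX,.16,1.041)
E
```

```text
t 8.75 pos [ 0.5942 -0.1424  0.1647] yaw 1.977 F [-0.19 -0.42 -0.29] open 0.569
row [ 7.0000e-03  0.0000e+00  9.3600e-01  1.0498e+01 -1.7370e+00  4.3000e-01]
```

Call:
{"fn": "carry_out", "kwargs": {"commands": [[[0,0,0.1,1,-0.2,0,5],[0,0,0.2,2.2,-0.4,0,5],[0,0,0.3,3.5,-0.6,0,5],[0,0,0.42,5,-0.8,0,5],[0,0,0.53,6.5,-1,0,5],[0,0,0.64,8,-1.2,0,5],[0,0,0.75,9.5,-1.5,0,5],[0,0,0.86,10.5,-1.7,0,5],[0,0,0.94,10.5,-1.7,0,5],[0,0,0.94,10.5,-1.7,0,5]]]}}

```text
clock: 9.58
tool_pos: [0.5348, -0.0519, 0.1626]
eef_rot: [0.867, 0.498, 0.001, 0.001]
contact_force: [-0.1, -0.3, -0.2]
opening: 0.565
```

Call:
{"fn": "carry_out", "kwargs": {"commands": [[[0,0,0,0,0,0,5],[0,0,0,0,0,0,5]]]}}

```text
clock: 9.75
tool_pos: [0.5349, -0.0531, 0.1622]
eef_rot: [0.867, 0.499, 0.0, 0.0]
contact_force: [0.0, 0.3, 1.0]
opening: 0.566
```

```bash
python3 - <<'E'
from h import *
plan(*AX,.092,1.041)
w=snap("wrist","w10")
print(w["xyz"])
p,Rm,a,_=pose(); print(proj(w,[p+Rm.apply([0,0,z]) for z in (-.011,-.043)]))
E
```

```text
t 9.75 pos [ 0.5349 -0.0531  0.1622] yaw 1.044 F [0.04 0.26 0.98] open 0.566
row [ 1.000e-03 -0.000e+00  3.000e-03  1.170e-01  1.380e-01  7.016e+00]
[0.57688628 0.01667228 0.33765238]
[[242.2053003  233.88736315]
 [241.69204126 264.65993075]]
```

View pics/w10.png

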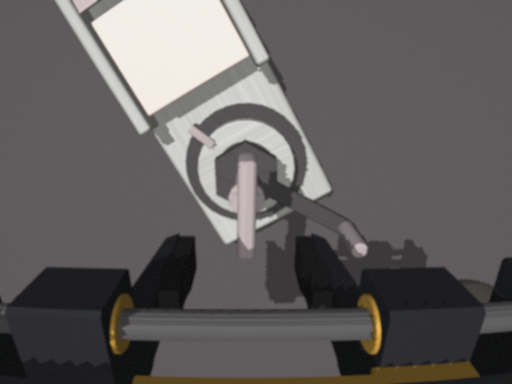

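```bash
python3 - <<'E'
from h import *
w=snap("wrist"); im=w["pixels"][100:250,150:350,::-1]
cv2.imwrite("pics/w10z.png",cv2.resize(im,None,fx=4,fy=4,interpolation=cv2.INTER_CUBIC))
E
```

```text
(no output)
```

View pics/w10z.png

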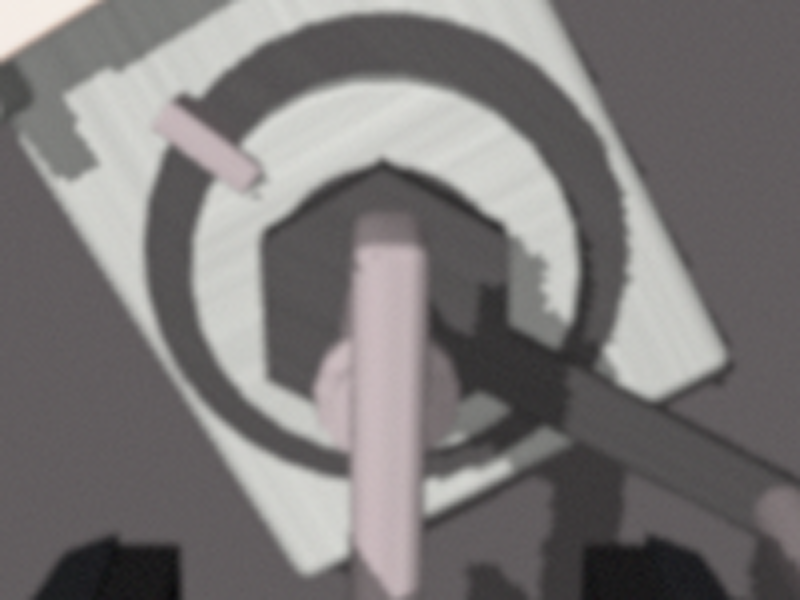

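```bash
python3 - <<'E'
from h import *
w=snap("wrist"); q=lambda P:[((x+.5)/4-.5+150,(y+.5)/4-.5+100) for x,y in P]
a=plane(w,q([(386,264)]),.04)[0]; print("axis",a)
x,y=plane(w,q([(384,560),(392,247)]),.148);print("wing",x,y,np.arctan2(*(y-x)[[1,0]]))
ri,ro=plane(w,q([(250,178),(167,112)]),.044);m=(ri+ro)/2;print("rib",ri,ro,np.linalg.norm(ri-ro),np.arctan2(*(ro-ri)[[1,0]]))
for A in (a[:2],AX): print(np.arctan2(m[1]-A[1],m[0]-A[0]),np.hypot(*(m[:2]-A)))
ctr=y+ (x-y)/np.linalg.norm(x-y)*.034;print("wing centre",ctr); 
p,Rm,_,_=pose(); print(Rm.inv().apply(ctr-p)*100)
E
```

```text
axis [ 0.53931589 -0.05033585  0.04      ]
wing [ 0.52804418 -0.068273    0.148     ] [ 0.55501351 -0.02423686  0.148     ] 1.021282702553256
rib [ 0.52333483 -0.01660753  0.044     ] [0.51520065 0.00544855 0.044     ] 0.0235082062217569 1.9241162656862547
1.991935566837252 0.049041416940984205
1.926305914338627 0.0503701977612089
wing centre [ 0.53725624 -0.05323133  0.148     ]
[0.1146181  0.23533258 1.39538434]
```

Call:
{"fn": "carry_out", "kwargs": {"commands": [[[0,0,0,0.1,0.2,1,5],[0,0,0,0.1,0.2,2.5,5],[0,0,0,0.1,0.2,4,5],[0,0,0,0.1,0.2,5.5,5],[0,0,0,0.1,0.2,6.5,5],[0,0,0,0.1,0.2,7,4],[0,0,0,0.1,0.2,7,3],[0,0,0,0.1,0.2,7,2.6]]]}}

```text
clock: 10.57
tool_pos: [0.5368, -0.0526, 0.092]
eef_rot: [0.867, 0.498, 0.0, 0.0]
contact_force: [0.2, -0.1, -0.2]
opening: 0.361
```

```bash
python3 st.py; python3 - <<'E'
from h import *
snap("wrist","w11"); s=snap("side"); crop(s,(270,160),40,8,"s11")
E
python3 st.py
```

```text
t 10.57 pos [ 0.5368 -0.0526  0.092 ] yaw 1.043 ang 1.339 rad 0.0002 Ftool [-0.    0.2   0.25]
s11 origin 230 130 scale 8
t 10.67 pos [ 0.5373 -0.0526  0.0926] yaw 1.043 ang 0.311 rad 0.0005 Ftool [ 0.31 -0.53 -0.33]
```

View pics/w11.png

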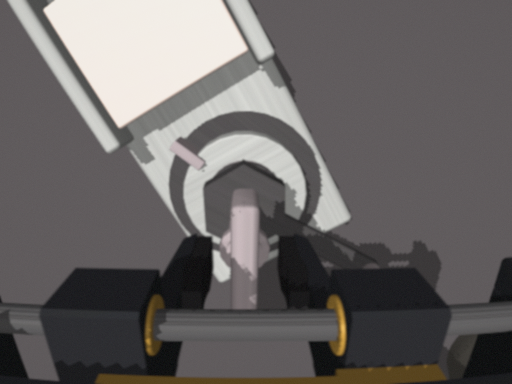

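View pics/s11.png

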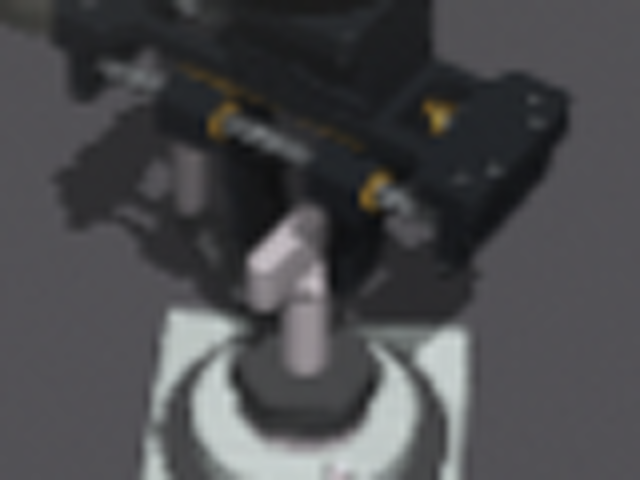

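The wing is centred between the fingers (column about 245 in the gap 212–278). Gripping.

Call:
{"fn": "carry_out", "kwargs": {"commands": [[[0,0,0,0,0,0,2],[0,0,0,0,0,0,1.5],[0,0,0,0,0,0,1],[0,0,0,0,0,0,0.8],[0,0,0,0,0,0,0.8],[0,0,0,0,0,0,0.8]]], "force": 50}}

```text
clock: 11.17
tool_pos: [0.5366, -0.0523, 0.0929]
eef_rot: [0.867, 0.498, 0.0, 0.0]
contact_force: [-2.2, 0.8, 5.3]
opening: 0.133
```

```bash
python3 st.py; python3 - <<'E'
from h import *
snap("wrist"); print(r.get_state()["opening"]*88, r.get_state()["moment"])
E
python3 st.py
```

```text
t 11.17 pos [ 0.5366 -0.0523  0.0929] yaw 1.042 ang 1.939 rad 0.0006 Ftool [-0.43 -2.26 -5.29]
11.320398793839717 [ 0.13045566  0.27848767 -0.22348392]
t 11.22 pos [ 0.5366 -0.0523  0.093 ] yaw 1.042 ang 1.954 rad 0.0006 Ftool [ 1.08 -2.79 -6.46]
```

Call:
{"fn": "carry_out", "kwargs": {"commands": [[[0,0,-0.05,0,0,0,0.8],[0,0,-0.1,0,0,0,0.8],[0,0,-0.15,0,0,0,0.8],[0,0,-0.2,0,0,0,0.8],[0,0,-0.25,0,0,0,0.8],[0,0,-0.3,0,0,0,0.8],[0,0,-0.35,0,0,0,0.8],[0,0,-0.4,0,0,0,0.8],[0,0,-0.45,0,0,0,0.8]]]}}

```text
clock: 11.97
tool_pos: [0.5368, -0.0523, 0.0929]
eef_rot: [0.734, 0.68, 0.0, 0.0]
contact_force: [-2.2, 0.2, 4.8]
opening: 0.131
```

```bash
python3 st.py; python3 - <<'E'
from h import *
snap("wrist","w12"); print(r.get_state()["opening"]*88, r.get_state()["moment"])
E
```

```text
t 11.97 pos [ 0.5368 -0.0523  0.0929] yaw 1.494 ang 1.547 rad 0.0005 Ftool [ 0.03 -2.24 -4.84]
11.419351336031346 [ 0.12064937  0.12704053 -0.08914473]
```

View pics/w12.png

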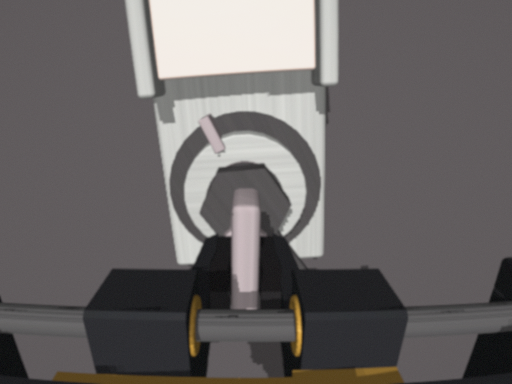

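Wing and tool are turning together; the wing is still vertical in the image and the rib is at (212,134). Turning the rest.

Call:
{"fn": "carry_out", "kwargs": {"commands": [[[0,0,-0.05,0,0,0,0.8],[0,0,-0.1,0,0,0,0.8],[0,0,-0.15,0,0,0,0.8],[0,0,-0.2,0,0,0,0.8],[0,0,-0.25,0,0,0,0.8],[0,0,-0.3,0,0,0,0.8],[0,0,-0.35,0,0,0,0.8],[0,0,-0.4,0,0,0,0.8],[0,0,-0.45,0,0,0,0.8],[0,0,-0.45,0,0,0,0.8]]]}}

```text
clock: 12.85
tool_pos: [0.537, -0.0522, 0.0929]
eef_rot: [0.563, 0.826, 0.001, 0.0]
contact_force: [-1.6, 0.5, 5.2]
opening: 0.132
```

Call:
{"fn": "carry_out", "kwargs": {"commands": [[[0,0,0,0,0,0,0.8],[0,0,0,0,0,0,0.8]]]}}

```text
clock: 13.02
tool_pos: [0.537, -0.0522, 0.0929]
eef_rot: [0.564, 0.826, 0.001, 0.001]
contact_force: [-1.4, 0.9, 5.6]
opening: 0.133
```

```bash
python3 st.py; python3 - <<'E'
from h import *
w=snap("wrist","w13"); print(r.get_state()["moment"])
im=w["pixels"][90:320,140:350,::-1]
cv2.imwrite("pics/w13z.png",cv2.resize(im,None,fx=2.6,fy=2.6,interpolation=cv2.INTER_CUBIC))
E
```

```text
t 13.02 pos [ 0.537  -0.0522  0.0929] yaw 1.943 ang 1.213 rad 0.0006 Ftool [ 1.3  -0.93 -5.57]
[0.25642056 0.06771869 0.06120482]
```

View pics/w13z.png

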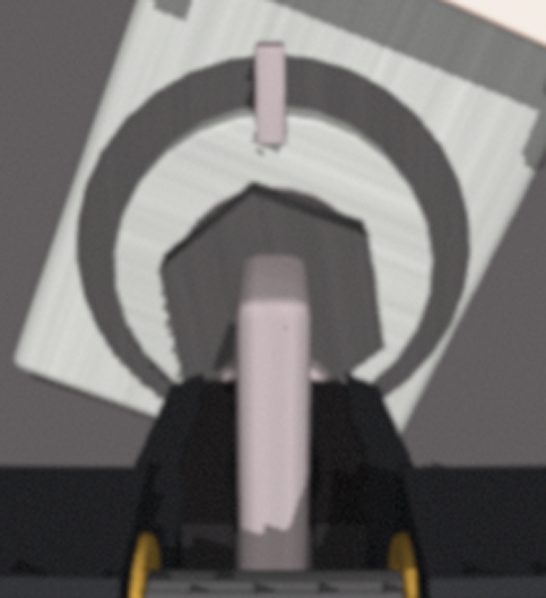

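```bash
python3 - <<'E'
from h import *
w=snap("wrist"); q=lambda P:[((x+.5)/2.6-.5+140,(y+.5)/2.6-.5+90) for x,y in P]
ri,ro=plane(w,q([(272,142),(269.5,46)]),.044); m=(ri+ro)/2
x,y=plane(w,q([(274,500),(274,303)]),.148);a=plane(w,q([(272,262)]),.04)[0]
print("wing",y,np.arctan2(*(y-x)[[1,0]]),"rib",np.linalg.norm(ri-ro),np.arctan2(*(ro-ri)[[1,0]]))
c=y+(x-y)/np.linalg.norm(x-y)*.034
for A in (AX,a,c): print(A,np.arctan2(m[1]-A[1],m[0]-A[0]),np.hypot(*(m[:2]-A[:2])))
E
```

```text
wing [ 0.52494905 -0.0213262   0.148     ] 1.9438685731772376 rib 0.025061789659746942 1.9688733608783204
[ 0.5368 -0.0528] 1.9461826707411327 0.050895704244326705
[ 0.53575718 -0.04966289  0.04      ] 1.9499638193333062 0.04759505799290433
[ 0.53734131 -0.05298741  0.148     ] 1.9546652898937067 0.05127036727065828
```

The wing is at 1.944 rad and the rib at 1.946–1.969, so they agree within about 0.02. Releasing.

Call:
{"fn": "carry_out", "kwargs": {"commands": [[[0,0,0,0,0,0,1.6],[0,0,0,0,0,0,2.5],[0,0,0,0,0,0,3.5],[0,0,0,0,0,0,3.5],[0,0,0,0,0,-1.5,3.5],[0,0,0,0,0,-4,3.5],[0,0,0,0,0,-6.5,3.5],[0,0,0,0,0,-7.5,3],[0,0,0,0,0,-7.5,2.8],[0,0,0,0,0,-7.5,2.8]]]}}

```text
clock: 13.95
tool_pos: [0.5362, -0.0532, 0.1666]
eef_rot: [0.564, 0.826, -0.0, 0.0]
contact_force: [-0.7, 0.3, -0.2]
opening: 0.321
```

```bash
python3 st.py; python3 - <<'E'
from h import *
w=snap("wrist","w14")
im=w["pixels"][60:260,140:400,::-1]
cv2.imwrite("pics/w14z.png",cv2.resize(im,None,fx=3,fy=3,interpolation=cv2.INTER_CUBIC))
E
python3 st.py
```

```text
t 13.95 pos [ 0.5362 -0.0532  0.1666] yaw 1.942 ang -2.547 rad 0.0007 Ftool [ 0.52 -0.6   0.23]
t 14.0 pos [ 0.5357 -0.0532  0.1659] yaw 1.942 ang -2.772 rad 0.0012 Ftool [-0.03  0.37  1.01]
```

View pics/w14z.png

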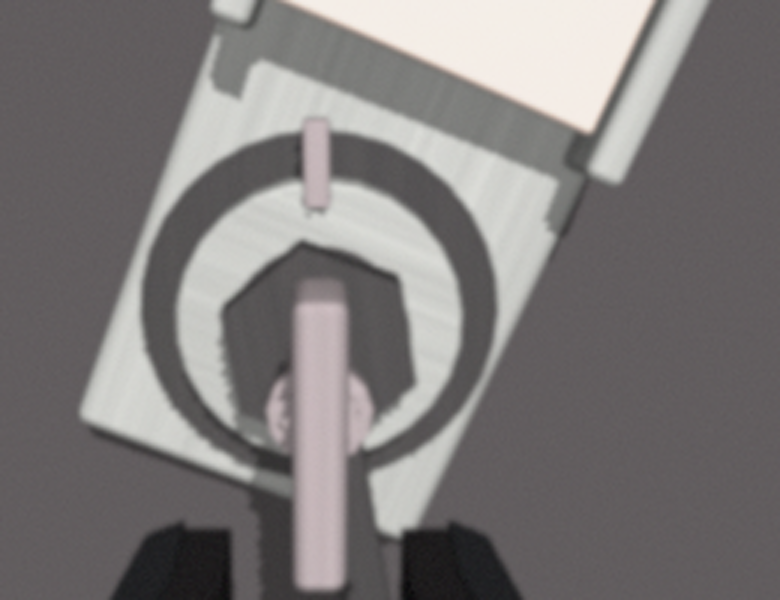

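```bash
python3 - <<'E'
from h import *
plan(*pin(-1.02),.12,2.12)
E
```

```text
t 14.0 pos [ 0.5357 -0.0532  0.1659] yaw 1.942 F [ 0.35  0.1  -1.01] open 0.317
row [-2.0000e-03 -0.0000e+00 -1.7800e-01 -1.0333e+01  1.9980e+00  4.5860e+00]
```

Call:
{"fn": "carry_out", "kwargs": {"commands": [[[0,0,0,-1,0.2,0,2.8],[0,0,-0.05,-3.5,0.7,0,2.8],[0,0,-0.1,-6,1.2,0,2.8],[0,0,-0.15,-8.5,1.7,0,2.8],[0,0,-0.18,-10.3,2,0,2.8],[0,0,-0.18,-10.3,2,2,2.8],[0,0,-0.18,-10.3,2,4,2.8],[0,0,-0.18,-10.3,2,4.6,2.8],[0,0,-0.18,-10.3,2,4.6,2.8],[0,0,-0.18,-10.3,2,4.6,2.8]]]}}

```text
clock: 14.83
tool_pos: [0.5925, -0.1413, 0.1205]
eef_rot: [0.487, 0.873, -0.0, -0.001]
contact_force: [-0.4, 0.1, -0.2]
opening: 0.318
```

```bash
python3 - <<'E'
from h import *
snap("top"); w=snap("wrist","w15")
g=cv2.cvtColor(w["pixels"],cv2.COLOR_RGB2GRAY)[180:265,222:270]
m=(g>180).astype(np.uint8);n,l,st,c=cv2.connectedComponentsWithStats(m);print(st[1:],c[1:]+[222,180])
i=1+np.argmax(st[1:,4]); p,Rm,a,_=pose(); q=plane(w,[c[i]+[222,180]],.110)[0];print(q,Rm.inv().apply(q-p)); v=q[:2]-AX; print(np.arctan2(v[1],v[0]),np.hypot(*v))
E
python3 st.py
```

```text
[[ 10  24  20  20 321]] [[241.66043614 213.64797508]]
[ 0.59019296 -0.14062133  0.11      ] [ 0.002117   -0.00253863  0.01181998]
-1.0245352169380484 0.10277837116496251
t 14.93 pos [ 0.5934 -0.1411  0.1218] yaw 2.123 ang -1.0 rad 0.1049 Ftool [ 0.68  0.62 -1.02]
```

View pics/w15.png

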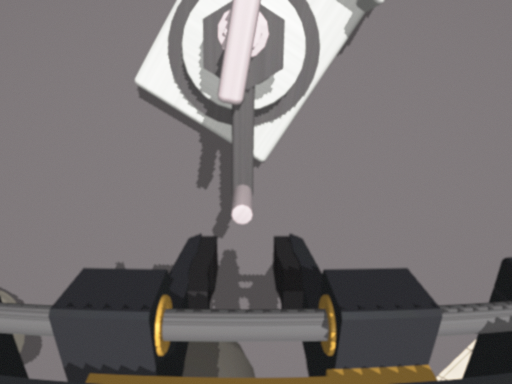

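Call:
{"fn": "carry_out", "kwargs": {"commands": [[[0,0,0,0.1,-0.15,1,2.8],[0,0,0,0.1,-0.15,2.5,2.8],[0,0,0,0.1,-0.15,4.5,2.8],[0,0,0,0.1,-0.15,6,2.8],[0,0,0,0.1,-0.15,7.2,2.8],[0,0,0,0.1,-0.15,7.8,2.8],[0,0,0,0.1,-0.15,7.8,2.8],[0,0,0,0.1,-0.15,7.8,2.8]]]}}

```text
clock: 15.6
tool_pos: [0.5912, -0.1412, 0.0433]
eef_rot: [0.488, 0.873, 0.0, 0.0]
contact_force: [0.2, -0.9, 0.7]
opening: 0.317
```

```bash
python3 - <<'E'
from h import *
w=snap("wrist","w16")
F=[]
for i in range(8):
    snap("side"); s=r.get_state(); F.append(R.from_quat(s["eef_rot"]).inv().apply(s["contact_force"]))
print(np.mean(F,0),np.std(F,0))
E
python3 st.py
```

```text
[-0.14554932 -0.00410854 -0.06769729] [0.42060528 0.2477837  0.63501482]
t 16.05 pos [ 0.5911 -0.1414  0.0433] yaw 2.123 ang -1.021 rad 0.1039 Ftool [-0.4  -0.16 -1.06]
```

View pics/w16.png

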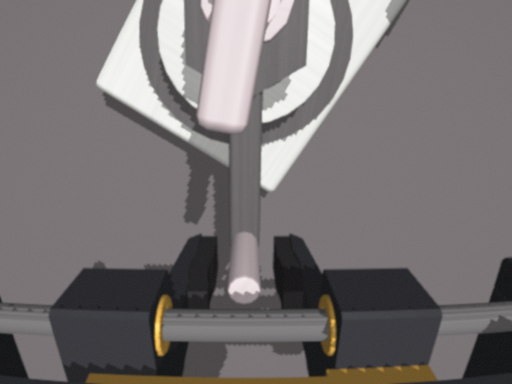

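Call:
{"fn": "carry_out", "kwargs": {"commands": [[[0,0,0.03,0,-0.31,0,2.8],[0,0,0.06,0.02,-0.63,0,2.8],[0,0,0.08,0.03,-0.84,0,2.8],[0,0,0.1,0.05,-1.05,0,2.8],[0,0,0.12,0.07,-1.26,0,2.8]]]}}

```text
clock: 16.47
tool_pos: [0.5808, -0.1466, 0.0431]
eef_rot: [0.54, 0.842, 0.001, 0.001]
contact_force: [3.1, 1.9, -3.4]
opening: 0.318
```

```bash
python3 st.py
```

```text
t 16.47 pos [ 0.5808 -0.1466  0.0431] yaw 2.001 ang -1.132 rad 0.1036 Ftool [0.45 3.64 3.37]
```

Call:
{"fn": "carry_out", "kwargs": {"commands": [[[0,0,0.015,0,-0.16,0,2.8],[0,0,0.03,0,-0.31,0,2.8],[0,0,0.045,0.01,-0.47,0,2.8],[0,0,0.06,0.02,-0.63,0,2.8]]]}}

```text
clock: 16.8
tool_pos: [0.5742, -0.1495, 0.0431]
eef_rot: [0.565, 0.825, 0.0, 0.0]
contact_force: [3.5, 2.7, -1.3]
opening: 0.323
```

```bash
python3 st.py
```

```text
t 16.8 pos [ 0.5742 -0.1495  0.0431] yaw 1.942 ang -1.202 rad 0.1037 Ftool [1.24 4.24 1.34]
```

Call:
{"fn": "carry_out", "kwargs": {"commands": [[[0,0,0.015,0,-0.16,0,2.8],[0,0,0.03,0,-0.31,0,2.8],[0,0,0.045,0.01,-0.47,0,2.8]]]}}

```text
clock: 17.05
tool_pos: [0.5696, -0.1512, 0.0431]
eef_rot: [0.583, 0.812, 0.0, 0.0]
contact_force: [3.0, 2.2, -1.6]
opening: 0.317
```

```bash
python3 st.py
```

```text
t 17.05 pos [ 0.5696 -0.1512  0.0431] yaw 1.896 ang -1.249 rad 0.1037 Ftool [1.12 3.56 1.59]
```

Call:
{"fn": "carry_out", "kwargs": {"commands": [[[0,0,0.015,0,-0.16,0,2.8],[0,0,0.03,0,-0.31,0,2.8],[0,0,0.045,0.01,-0.47,0,2.8]]]}}

```text
clock: 17.3
tool_pos: [0.5651, -0.1526, 0.0431]
eef_rot: [0.601, 0.799, 0.0, 0.0]
contact_force: [3.4, 2.3, -0.8]
opening: 0.32
```

```bash
python3 st.py
```

```text
t 17.3 pos [ 0.5651 -0.1526  0.0431] yaw 1.851 ang -1.295 rad 0.1037 Ftool [1.23 3.91 0.76]
```

Call:
{"fn": "carry_out", "kwargs": {"commands": [[[0,0,0.015,0,-0.16,0,2.8],[0,0,0.03,0,-0.31,0,2.8],[0,0,0.045,0.01,-0.47,0,2.8]]]}}

```text
clock: 17.55
tool_pos: [0.5605, -0.1538, 0.0431]
eef_rot: [0.619, 0.785, 0.0, 0.0]
contact_force: [2.9, 3.9, -1.0]
opening: 0.319
```

```bash
python3 st.py
```

```text
t 17.55 pos [ 0.5605 -0.1538  0.0431] yaw 1.806 ang -1.34 rad 0.1038 Ftool [3.11 3.74 1.04]
```

Call:
{"fn": "carry_out", "kwargs": {"commands": [[[0,0,0.015,0,-0.16,0,2.8],[0,0,0.03,0,-0.31,0,2.8],[0,0,0.045,0.01,-0.47,0,2.8]]]}}

```text
clock: 17.8
tool_pos: [0.5559, -0.1548, 0.0431]
eef_rot: [0.637, 0.771, 0.0, 0.0]
contact_force: [2.8, 4.2, -0.5]
opening: 0.319
```

```bash
python3 st.py
```

```text
t 17.8 pos [ 0.5559 -0.1548  0.0431] yaw 1.762 ang -1.385 rad 0.1038 Ftool [3.59 3.51 0.52]
```

Call:
{"fn": "carry_out", "kwargs": {"commands": [[[0,0,0.015,0,-0.16,0,2.8],[0,0,0.03,0,-0.31,0,2.8],[0,0,0.045,0.01,-0.47,0,2.8]]]}}

```text
clock: 18.05
tool_pos: [0.5514, -0.1558, 0.0431]
eef_rot: [0.654, 0.757, 0.0, 0.0]
contact_force: [3.2, 3.7, -1.0]
opening: 0.319
```

```bash
python3 st.py
```

```text
t 18.05 pos [ 0.5514 -0.1558  0.0431] yaw 1.716 ang -1.43 rad 0.104 Ftool [3.23 3.67 1.03]
```

Call:
{"fn": "carry_out", "kwargs": {"commands": [[[0,0,0.015,0,-0.16,0,2.8],[0,0,0.03,0,-0.31,0,2.8],[0,0,0.045,0.01,-0.47,0,2.8]]]}}

```text
clock: 18.3
tool_pos: [0.5468, -0.1565, 0.0431]
eef_rot: [0.671, 0.742, 0.0, 0.0]
contact_force: [3.3, 3.4, -0.0]
opening: 0.317
```

```bash
python3 st.py
```

```text
t 18.3 pos [ 0.5468 -0.1565  0.0431] yaw 1.671 ang -1.475 rad 0.1041 Ftool [3.08 3.62 0.02]
```

```bash
cat >> st.py <<'E'
# tangential (clockwise) push on pin: contact at pin; reaction on tool is F
f=np.array(s["contact_force"])[:2]; pa=np.arctan2(v[1],v[0])+.067; t=np.array([-np.sin(pa),np.cos(pa)])
print("pin ang",round(pa,3),"nut",round(pa+1.862,3),"TANG",round(f@t,2),"RAD",round(f@[-np.cos(pa),-np.sin(pa)],2))
E
python3 st.py
```

```text
t 18.3 pos [ 0.5468 -0.1565  0.0431] yaw 1.671 ang -1.475 rad 0.1041 Ftool [3.08 3.62 0.02]
pin ang -1.408 nut 0.454 TANG 3.81 RAD 2.84
```

Call:
{"fn": "carry_out", "kwargs": {"commands": [[[0,0,0.015,0.03,-0.16,0,2.8],[0,0,0.03,0.06,-0.31,0,2.8],[0,0,0.045,0.1,-0.47,0,2.8]]]}}

```text
clock: 18.55
tool_pos: [0.5422, -0.1567, 0.0431]
eef_rot: [0.687, 0.726, -0.0, 0.001]
contact_force: [4.0, 0.6, -1.2]
opening: 0.315
```

```bash
python3 st.py
```

```text
t 18.55 pos [ 0.5422 -0.1567  0.0431] yaw 1.626 ang -1.519 rad 0.104 Ftool [0.42 4.07 1.21]
pin ang -1.452 nut 0.41 TANG 4.09 RAD 0.16
```

Call:
{"fn": "carry_out", "kwargs": {"commands": [[[0,0,0.015,0.01,-0.16,0,2.8],[0,0,0.03,0.02,-0.31,0,2.8]]]}}

```text
clock: 18.72
tool_pos: [0.5392, -0.1568, 0.0431]
eef_rot: [0.698, 0.716, -0.0, 0.001]
contact_force: [4.3, -0.7, -1.0]
opening: 0.32
```

```bash
python3 st.py
```

```text
t 18.72 pos [ 0.5392 -0.1568  0.0431] yaw 1.596 ang -1.548 rad 0.104 Ftool [-0.82  4.26  0.99]
pin ang -1.481 nut 0.381 TANG 4.2 RAD -1.1
```

Call:
{"fn": "carry_out", "kwargs": {"commands": [[[0,0,0.015,0.01,-0.16,0,2.8],[0,0,0.03,0.02,-0.31,0,2.8]]]}}

```text
clock: 18.88
tool_pos: [0.5364, -0.1567, 0.0432]
eef_rot: [0.709, 0.705, 0.0, 0.001]
contact_force: [5.6, -0.4, -2.0]
opening: 0.316
```

```bash
python3 st.py
```

```text
t 18.88 pos [ 0.5364 -0.1567  0.0432] yaw 1.565 ang -1.575 rad 0.1039 Ftool [-0.36  5.6   2.04]
pin ang -1.508 nut 0.354 TANG 5.56 RAD -0.74
```

Call:
{"fn": "carry_out", "kwargs": {"commands": [[[0,0,0.01,0,-0.1,0,2.8]]]}}

```text
clock: 18.97
tool_pos: [0.5355, -0.1567, 0.0432]
eef_rot: [0.712, 0.702, 0.0, 0.001]
contact_force: [6.4, -0.7, -2.2]
opening: 0.318
```

```bash
python3 st.py
```

```text
t 18.97 pos [ 0.5355 -0.1567  0.0432] yaw 1.556 ang -1.584 rad 0.1039 Ftool [-0.65  6.46  2.22]
pin ang -1.517 nut 0.345 TANG 6.4 RAD -1.1
```

Call:
{"fn": "carry_out", "kwargs": {"commands": [[[0,0,0.01,0,-0.1,0,2.8]]]}}

```text
clock: 19.05
tool_pos: [0.5347, -0.1566, 0.0432]
eef_rot: [0.716, 0.698, 0.0, 0.001]
contact_force: [6.7, -1.4, -1.9]
opening: 0.316
```

```bash
python3 st.py
```

```text
t 19.05 pos [ 0.5347 -0.1566  0.0432] yaw 1.546 ang -1.591 rad 0.1039 Ftool [-1.22  6.77  1.96]
pin ang -1.524 nut 0.338 TANG 6.67 RAD -1.71
```

Call:
{"fn": "carry_out", "kwargs": {"commands": [[[0,0,0.01,0,-0.1,0,2.8]]]}}

```text
clock: 19.13
tool_pos: [0.5339, -0.1566, 0.0432]
eef_rot: [0.719, 0.695, 0.001, 0.001]
contact_force: [5.9, 0.1, -2.2]
opening: 0.321
```

```bash
python3 st.py
```

```text
t 19.13 pos [ 0.5339 -0.1566  0.0432] yaw 1.536 ang -1.599 rad 0.1039 Ftool [0.27 5.89 2.25]
pin ang -1.532 nut 0.33 TANG 5.9 RAD -0.17
```

Call:
{"fn": "carry_out", "kwargs": {"commands": [[[0,0,0.01,0,-0.1,0,2.8]]]}}

```text
clock: 19.22
tool_pos: [0.533, -0.1565, 0.0432]
eef_rot: [0.723, 0.691, 0.001, 0.001]
contact_force: [7.0, 0.2, -2.2]
opening: 0.322
```

```bash
python3 st.py
```

```text
t 19.22 pos [ 0.533  -0.1565  0.0432] yaw 1.526 ang -1.607 rad 0.1038 Ftool [0.48 6.98 2.24]
pin ang -1.54 nut 0.322 TANG 7.0 RAD -0.05
```

Force rose faster than the nut's 1 N per 0.1 rad, so I'll check for another contact before going on.

```bash
python3 - <<'E'
from h import *
w=snap("wrist","w17"); s=snap("side"); crop(s,(280,160),40,8,"s17")
F=[]
for i in range(4):
    snap("top"); x=r.get_state(); F.append(R.from_quat(x["eef_rot"]).inv().apply(x["contact_force"])); print(F[-1].round(2),np.round(x["moment"],3))
E
python3 st.py
```

```text
s17 origin 240 130 scale 8
[-0.52  6.11  1.89] [-0.081 -1.296  0.01 ]
[-0.06  6.04  1.96] [-0.112 -1.289  0.023]
[0.91 6.41 2.25] [-0.122 -1.319 -0.043]
[-1.15  5.13  1.92] [-1.210e-01 -1.254e+00 -1.000e-03]
t 19.52 pos [ 0.5328 -0.1566  0.0432] yaw 1.526 ang -1.61 rad 0.1038 Ftool [-1.15  5.13  1.92]
pin ang -1.543 nut 0.319 TANG 5.04 RAD -1.52
```

View pics/w17.png

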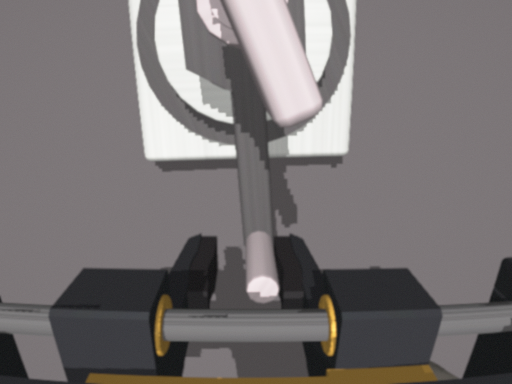

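View pics/s17.png

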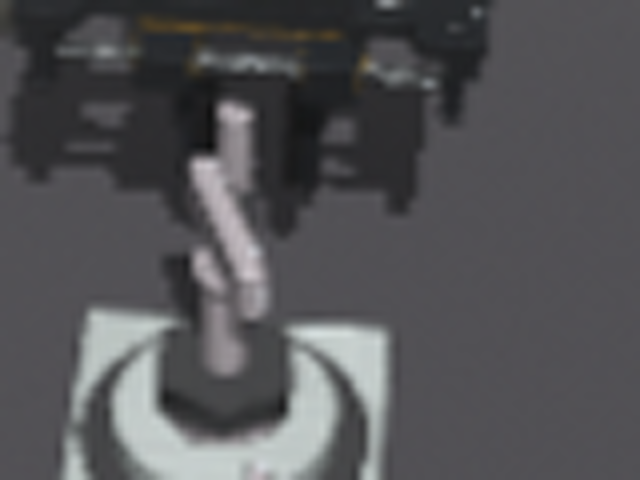

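No other contact is visible; only the pin touches the right finger, at (263,287). The force reading is noisy and the moment is cleaner, so I'll calibrate its lever arm from static samples.

```bash
python3 - <<'E'
from h import *
F=[];M=[]
for i in range(24):
    snap("top"); x=r.get_state(); Rm=R.from_quat(x["eef_rot"]).inv(); F.append(Rm.apply(x["contact_force"]));M.append(Rm.apply(x["moment"]))
F=np.array(F);M=np.array(M);print(F.mean(0).round(3),F.std(0).round(2));print(M.mean(0).round(4),M.std(0).round(3),F[:,1].round(1))
E
cat >> st.py <<'E'
print("Mtool",Rm.inv().apply(s["moment"]).round(3))
E
python3 st.py
```

```text
[-0.079  5.908  1.835] [0.56 0.45 0.38]
[-1.2684 -0.0564  0.0025] [0.019 0.03  0.032] [5.5 6.4 5.8 5.8 6.4 5.1 5.7 5.9 5.7 6.6 5.7 6.3 5.3 5.2 6.3 5.4 5.5 6.6
 6.  6.1 6.  5.6 6.3 6.5]
t 20.72 pos [ 0.5328 -0.1566  0.0432] yaw 1.526 ang -1.609 rad 0.1039 Ftool [-0.06  6.48  0.83]
pin ang -1.542 nut 0.32 TANG 6.45 RAD -0.54
Mtool [-1.278 -0.04   0.028]
```

Call:
{"fn": "carry_out", "kwargs": {"commands": [[[0,0,0.01,0,-0.1,0,2.8]]]}}

```text
clock: 20.8
tool_pos: [0.5321, -0.1565, 0.0432]
eef_rot: [0.726, 0.688, 0.001, 0.001]
contact_force: [4.6, 0.5, -1.3]
opening: 0.321
```

```bash
echo 'print("Fm",round(-Rm.inv().apply(s["moment"])[0]/.2147,2))' >> st.py; python3 st.py
```

```text
t 20.8 pos [ 0.5321 -0.1565  0.0432] yaw 1.516 ang -1.616 rad 0.1038 Ftool [0.71 4.57 1.27]
pin ang -1.549 nut 0.313 TANG 4.62 RAD 0.35
Mtool [-1.192 -0.097  0.031]
Fm 5.55
```

Call:
{"fn": "carry_out", "kwargs": {"commands": [[[0,0,0.01,0,-0.1,0,2.8]]]}}

```text
clock: 20.88
tool_pos: [0.531, -0.1564, 0.0432]
eef_rot: [0.73, 0.684, 0.001, 0.001]
contact_force: [7.1, 0.2, -2.5]
opening: 0.317
```

```bash
python3 st.py
```

```text
t 20.88 pos [ 0.531  -0.1564  0.0432] yaw 1.506 ang -1.627 rad 0.1038 Ftool [0.63 7.03 2.49]
pin ang -1.56 nut 0.302 TANG 7.07 RAD 0.1
Mtool [-1.415 -0.005 -0.014]
Fm 6.59
```

Call:
{"fn": "carry_out", "kwargs": {"commands": [[[0,0,0.003,0,-0.03,0,2.8],[0,0,0.006,0,-0.06,0,2.8],[0,0,0.009,0,-0.09,0,2.8],[0,0,0.012,0,-0.12,0,2.8]]]}}

```text
clock: 21.22
tool_pos: [0.5302, -0.1563, 0.0432]
eef_rot: [0.734, 0.68, 0.001, 0.001]
contact_force: [6.7, -1.3, -2.3]
opening: 0.318
```

```bash
python3 st.py
```

```text
t 21.22 pos [ 0.5302 -0.1563  0.0432] yaw 1.494 ang -1.635 rad 0.1038 Ftool [-0.79  6.79  2.28]
pin ang -1.568 nut 0.294 TANG 6.71 RAD -1.33
Mtool [-1.526  0.012  0.026]
Fm 7.11
```

Call:
{"fn": "carry_out", "kwargs": {"commands": [[[0,0,0.003,0,-0.03,0,2.8]]]}}

```text
clock: 21.3
tool_pos: [0.5299, -0.1563, 0.0432]
eef_rot: [0.735, 0.678, 0.001, 0.001]
contact_force: [7.1, 0.7, -2.3]
opening: 0.313
```

```bash
python3 st.py
```

```text
t 21.3 pos [ 0.5299 -0.1563  0.0432] yaw 1.491 ang -1.638 rad 0.1038 Ftool [1.22 7.06 2.28]
pin ang -1.571 nut 0.291 TANG 7.14 RAD 0.66
Mtool [-1.475 -0.011 -0.038]
Fm 6.87
```

Call:
{"fn": "carry_out", "kwargs": {"commands": [[[0,0,0.003,0,-0.03,0,2.8]]]}}

```text
clock: 21.38
tool_pos: [0.5296, -0.1563, 0.0432]
eef_rot: [0.736, 0.677, 0.001, 0.001]
contact_force: [6.6, -0.8, -2.8]
opening: 0.315
```

```bash
python3 st.py
```

```text
t 21.38 pos [ 0.5296 -0.1563  0.0432] yaw 1.488 ang -1.64 rad 0.1038 Ftool [-0.2   6.66  2.78]
pin ang -1.573 nut 0.289 TANG 6.64 RAD -0.74
Mtool [-1.429 -0.046  0.026]
Fm 6.65
```

Call:
{"fn": "carry_out", "kwargs": {"commands": [[[0,0,0.003,0,-0.03,0,2.8]]]}}

```text
clock: 21.47
tool_pos: [0.5294, -0.1563, 0.0432]
eef_rot: [0.737, 0.676, 0.001, 0.001]
contact_force: [8.0, -1.2, -2.5]
opening: 0.322
```

```bash
python3 st.py
```

```text
t 21.47 pos [ 0.5294 -0.1563  0.0432] yaw 1.485 ang -1.643 rad 0.1037 Ftool [-0.48  8.09  2.49]
pin ang -1.576 nut 0.286 TANG 8.03 RAD -1.13
Mtool [-1.533 -0.01  -0.057]
Fm 7.14
```

Slow pushing now takes about 6.9 N by both force and moment. I'll back off the pin and check the sensor's zero before trusting that.

Call:
{"fn": "carry_out", "kwargs": {"commands": [[[0,0,0,0,0.2,0,2.8],[0,0,0,0,0.5,0,2.8],[0,0,0,0,0.6,0,2.8],[0,0,0,0,0.6,0,2.8]]]}}

```text
clock: 21.8
tool_pos: [0.5321, -0.1564, 0.0427]
eef_rot: [0.736, 0.677, -0.001, -0.001]
contact_force: [0.0, -0.3, 0.3]
opening: 0.319
```

```bash
python3 - <<'E'
from h import *
F=[];M=[]
w=snap("wrist","w18")
for i in range(20):
    snap("top"); x=r.get_state(); Rm=R.from_quat(x["eef_rot"]).inv(); F.append(Rm.apply(x["contact_force"]));M.append(Rm.apply(x["moment"]))
F=np.array(F);M=np.array(M);print(F.mean(0).round(3),F.std(0).round(2));print(M.mean(0).round(4),M.std(0).round(3))
im=w["pixels"][:300,140:350,::-1]
cv2.imwrite("pics/w18z.png",cv2.resize(im,None,fx=2,fy=2,interpolation=cv2.INTER_CUBIC))
E
python3 st.py
```

```text
[-0.002  0.02   0.04 ] [0.55 0.45 0.48]
[-0.0817 -0.0255 -0.0033] [0.031 0.029 0.023]
t 22.85 pos [ 0.5336 -0.1559  0.043 ] yaw 1.487 ang -1.602 rad 0.1032 Ftool [-0.55 -0.22  0.65]
pin ang -1.535 nut 0.327 TANG -0.28 RAD -0.52
Mtool [-0.041 -0.012 -0.03 ]
Fm 0.19
```

View pics/w18z.png

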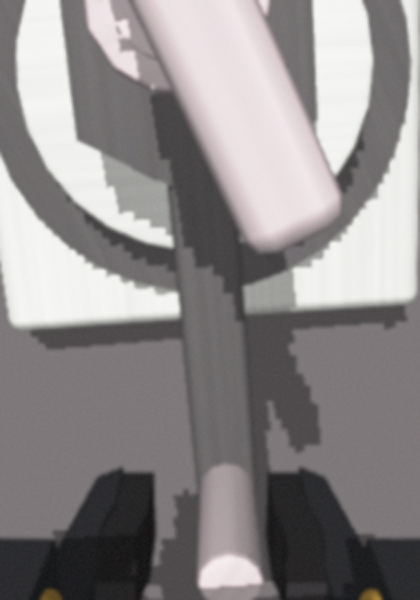

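The zero is clean. I'll restore the previous push position and sample the force it holds steadily.

Call:
{"fn": "carry_out", "kwargs": {"commands": [[[0,0,0,0,-0.3,0,2.8],[0,0,0,0,-0.5,0,2.8],[0,0,0,0,-0.55,0,2.8],[0,0,0,0,-0.58,0,2.8],[0,0,0,0,-0.6,0,2.8],[0,0,0,0,-0.6,0,2.8]]]}}

```text
clock: 23.35
tool_pos: [0.5294, -0.1555, 0.0432]
eef_rot: [0.736, 0.677, 0.001, 0.001]
contact_force: [4.1, -0.0, -3.6]
opening: 0.316
```

```bash
cat > avg.py <<'E'
from h import *
import sys
F=[];M=[];P=[]
for i in range(int(sys.argv[1])):
    snap("top"); x=r.get_state(); Rm=R.from_quat(x["eef_rot"]).inv(); F.append(Rm.apply(x["contact_force"]));M.append(Rm.apply(x["moment"])[0]); v=x["tool_pos"][:2]-AX; P.append(np.arctan2(v[1],v[0]))
F=np.array(F);M=(-np.array(M)-.08)/.2008;print("F",F.mean(0).round(2),"Fm",M.mean().round(2),M.round(1),np.round(P,4)[[0,-1]],np.mean(P))
E
python3 avg.py 12; python3 st.py
```

```text
F [-0.28  5.27  3.69] Fm 5.09 [5.3 5.  4.9 5.1 4.9 5.  5.2 5.2 4.9 5.3 5.3 5.1] [-1.6429 -1.6432] -1.6429659004691874
t 23.95 pos [ 0.5294 -0.1555  0.0432] yaw 1.487 ang -1.643 rad 0.1029 Ftool [-0.16  5.17  3.51]
pin ang -1.576 nut 0.286 TANG 5.15 RAD -0.56
Mtool [-1.104 -0.134 -0.078]
Fm 5.14
```

Call:
{"fn": "carry_out", "kwargs": {"commands": [[[0,0,0,0,-0.01,0,2.8],[0,0,0,0,-0.02,0,2.8],[0,0,0,0,-0.02,0,2.8]]]}}

```text
clock: 24.2
tool_pos: [0.5294, -0.1555, 0.0432]
eef_rot: [0.736, 0.677, 0.001, 0.001]
contact_force: [5.9, -1.3, -5.0]
opening: 0.317
```

```bash
python3 avg.py 5
```

```text
F [-0.17  5.75  3.7 ] Fm 5.37 [5.2 5.3 5.5 5.3 5.5] [-1.6429 -1.643 ] -1.6428962495598778
```

Call:
{"fn": "carry_out", "kwargs": {"commands": [[[0,0,0,0,-0.01,0,2.8],[0,0,0,0,-0.02,0,2.8],[0,0,0,0,-0.02,0,2.8]]]}}

```text
clock: 24.7
tool_pos: [0.5294, -0.1554, 0.0432]
eef_rot: [0.736, 0.677, 0.001, 0.001]
contact_force: [5.7, -0.7, -3.6]
opening: 0.317
```

```bash
python3 avg.py 5
```

```text
F [-0.57  5.99  4.64] Fm 5.71 [5.7 5.7 5.4 5.9 5.9] [-1.6429 -1.6428] -1.642921013650034
```

Call:
{"fn": "carry_out", "kwargs": {"commands": [[[0,0,0,0,-0.01,0,2.8],[0,0,0,0,-0.02,0,2.8],[0,0,0,0,-0.02,0,2.8]]]}}

```text
clock: 25.2
tool_pos: [0.5294, -0.1554, 0.0432]
eef_rot: [0.736, 0.677, 0.002, 0.001]
contact_force: [6.5, -1.6, -4.7]
opening: 0.316
```

```bash
python3 avg.py 5
```

```text
F [-0.48  5.67  5.07] Fm 6.02 [6.1 6.1 5.8 6.1 6. ] [-1.6426 -1.6426] -1.6427869719979071
```

Call:
{"fn": "carry_out", "kwargs": {"commands": [[[0,0,0,0,-0.01,0,2.8],[0,0,0,0,-0.02,0,2.8],[0,0,0,0,-0.02,0,2.8]]]}}

```text
clock: 25.7
tool_pos: [0.5293, -0.1555, 0.0432]
eef_rot: [0.736, 0.677, 0.002, 0.001]
contact_force: [5.0, -0.1, -5.3]
opening: 0.321
```

```bash
python3 avg.py 5
```

```text
F [-0.11  6.6   4.83] Fm 6.25 [6.2 6.1 6.2 6.4 6.3] [-1.6436 -1.6436] -1.6437225801331994
```

Call:
{"fn": "carry_out", "kwargs": {"commands": [[[0,0,0,0,-0.01,0,2.8],[0,0,0,0,-0.02,0,2.8],[0,0,0,0,-0.02,0,2.8]]]}}

```text
clock: 26.2
tool_pos: [0.5292, -0.1555, 0.0432]
eef_rot: [0.736, 0.677, 0.002, 0.002]
contact_force: [6.7, -1.2, -6.0]
opening: 0.316
```

```bash
python3 avg.py 5
```

```text
F [-0.75  6.66  4.81] Fm 6.44 [6.3 6.4 6.4 6.4 6.7] [-1.6445 -1.6444] -1.644574922937132
```

Call:
{"fn": "carry_out", "kwargs": {"commands": [[[0,0,0,0,-0.01,0,2.8],[0,0,0,0,-0.02,0,2.8],[0,0,0,0,-0.02,0,2.8]]]}}

```text
clock: 26.7
tool_pos: [0.5291, -0.1555, 0.0432]
eef_rot: [0.736, 0.677, 0.002, 0.002]
contact_force: [7.2, -1.1, -5.3]
opening: 0.322
```

```bash
python3 avg.py 5
```

```text
F [-0.95  6.96  5.27] Fm 6.69 [6.6 6.7 6.7 6.6 6.8] [-1.6456 -1.6456] -1.6455781922592678
```

The nut begins to creep at 6.2–6.7 N, which is close to the proper tightness. Backing off, lifting and checking.

Call:
{"fn": "carry_out", "kwargs": {"commands": [[[0,0,0,0,0.3,0,2.8],[0,0,0,0,0.8,0,2.8],[0,0,0,0,0.8,0,2.8],[0,0,0,0,0.8,-1,2.8],[0,0,0,0,0.8,-4,2.8],[0,0,0,0,0.8,-8,2.8],[0,0,0,0,0.8,-11.5,2.8],[0,0,0,0,0.8,-13,2.8],[0,0,0,0,0.8,-13,2.8],[0,0,0,0,0.8,-13,2.8]]]}}

```text
clock: 27.78
tool_pos: [0.5341, -0.1562, 0.1742]
eef_rot: [0.736, 0.677, 0.0, 0.001]
contact_force: [0.3, -0.1, -0.0]
opening: 0.316
```

```bash
python3 - <<'E'
from h import *
plan(*(AX+[.02,-.06]),.2,1.942)
w=snap("wrist","w19"); t=snap("top","t19")
im=w["pixels"][:200,130:390,::-1]
cv2.imwrite("pics/w19z.png",cv2.resize(im,None,fx=3,fy=3,interpolation=cv2.INTER_CUBIC))
E
```

```text
t 27.78 pos [ 0.5341 -0.1562  0.1742] yaw 1.487 F [ 0.26 -0.15 -0.03] open 0.316
row [ 1.000e-03  1.000e-03 -4.550e-01  4.513e+00  1.897e+00 -2.586e+00]
```

View pics/w19z.png

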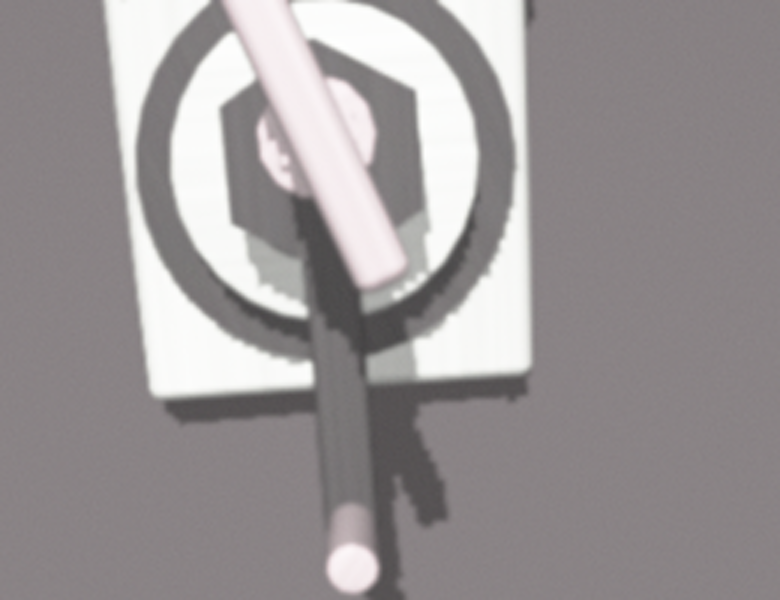

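View pics/t19.png

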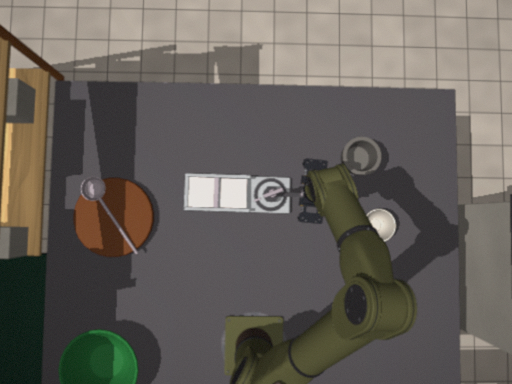

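Call:
{"fn": "carry_out", "kwargs": {"commands": [[[0,0,-0.05,0,0,-1.5,2.8],[0,0,-0.15,1.5,0.6,-2.6,2.8],[0,0,-0.25,3,1.2,-2.6,2.8],[0,0,-0.35,4.5,1.9,-2.6,2.8],[0,0,-0.45,4.5,1.9,-2.6,2.8],[0,0,-0.45,4.5,1.9,-2.6,2.8],[0,0,-0.45,4.5,1.9,-2.6,2.8],[0,0,-0.45,4.5,1.9,-2.6,2.8]]]}}

```text
clock: 28.55
tool_pos: [0.5561, -0.1135, 0.198]
eef_rot: [0.568, 0.823, -0.001, -0.001]
contact_force: [-0.2, -0.1, 0.3]
opening: 0.317
```

```bash
python3 - <<'E'
from h import *
snap("top");w=snap("wrist","w20")
im=w["pixels"][:200,130:390,::-1]
cv2.imwrite("pics/w20z.png",cv2.resize(im,None,fx=3,fy=3,interpolation=cv2.INTER_CUBIC))
E
python3 st.py
```

```text
t 28.65 pos [ 0.5565 -0.1135  0.1985] yaw 1.934 ang -1.257 rad 0.0638 Ftool [ 0.09  0.22 -0.1 ]
pin ang -1.19 nut 0.672 TANG 0.22 RAD 0.08
Mtool [-0.11  -0.011  0.074]
Fm 0.51
```

View pics/w20z.png

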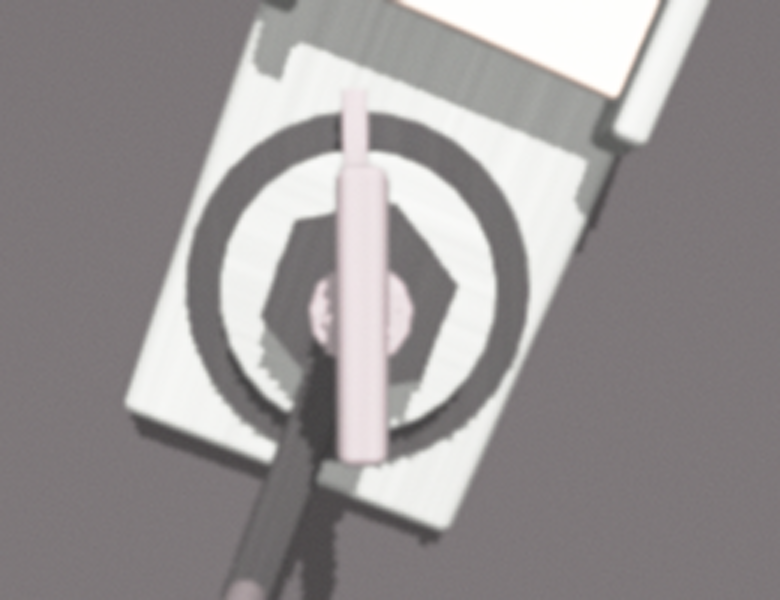

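The wing (zoom column about 362) lines up with the rib (column about 355) within a few hundredths of a radian. The arm is clear of everything, so I'm handing in.

```bash
python3 -c "
from plant import r
print(r.finish_job())"
```

```text
the job is handed in; nothing more can be done
None
```

I loosened the lever nut to about +0.84 rad, turned the wing about 0.90 rad to the rib, and tightened the nut again. Then I let go, lifted clear and handed the job in at about 28.7 s of the 64 s allowed. No verdict is reported.

**Setting:** while I still held the wing, it measured 1.944 rad against 1.946–1.969 rad for the rib. The last picture, with the nut tight and the arm clear, still shows them lined up by eye, within a few hundredths of a radian.

**Tightness:** in slow stepped pushes the nut held still up to about 6.1 N at the pin and began to creep at 6.2–6.7 N. The sensor read zero when I backed off the pin.

**Checks that failed or disagreed:**
- **Fingertips:** they measured about 40 mm higher than the stated tool geometry, so my first pass went over the pin without touching it. I corrected for this offset.
- **Force:** while the pin was moving, readings reached about 7 N (single noisy ones up to 8). Force also rose more steeply than 1 N per 0.1 rad where the nut began to bear. I judged tightness by the slower pushes and did not settle the difference.

**Surroundings:** the bowl, mortar, board, ladle and dial ring looked unmoved in the pictures. I did not measure them again at the end.

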